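Unpack the grill scraper into its cradle

TASK

Swing both long flaps of the delivery carton well open, folded back well past upright, then lift out the green-handled grill scraper and lay it flat on the blue board and let go. Take it again by its black head and lower it, without dropping it, into the metal cradle so that it lies flat with its handle between the two cheeks and its head on the open end. Leave both flaps folded back and leave the other things on the counter where they are.

Things in the scene. Friction and masses are not known exactly. Their poses are not given: they have to be found in the camera images.
- carton: brown carton, fixed, outside 236 (its x) x 156 (its y) mm, rim 95 mm above its underside, walls 4 mm; origin at the underside centre. Two long flaps are hinged on its long (+y and -y) rims; short fixed end flaps hang outside. Inside, the scraper lies with its head to the carton's +x
- insert (a point): packing insert in the carton: this point is on top of the 22 mm wide rib that carries the scraper, 40 mm above the carton's underside, at its middle; axes as the carton's. Filler blocks, 32 mm higher than the rib, hug the scraper's head from x = +29 mm on, 5 mm off either side; round the handle (x = -114 to +29 mm) there is room for fingers at both sides, down to the carton's floor
- wide_flap (a joint): the flap hinged on the carton's +y rim, 228 mm long, 100 mm wide from hinge to free edge, 4 mm thick; 0 is closed (flat over the carton), pi/2 upright, stop at 2.3. It starts ajar at 0.75 to 1.05 above the other flap and stays wherever it is left (crease friction about 0.05 N m)
- short_flap (a joint): the flap hinged on the carton's -y rim, as the other but only 75 mm from hinge to free edge; starts ajar at 0.3 to 0.5, beneath the wide flap
- wide_flap_hinge (a point): middle of the wide flap's hinge line, which runs along the carton's x; axes as the carton's
- short_flap_hinge (a point): middle of the short flap's hinge line; axes as the carton's
- scraper_mid (a point): grill scraper, 185 mm long, 0.25 kg; this point is midway along it, 20 mm above its flat underside; x runs along it towards the head, z up. Green handle 24 mm wide, 34 mm tall, x = -92 to +22 mm; black head 56 mm wide (y), 40 mm tall, x = +22 to +92 mm. Handle and head share one flat underside. It balances at about x = +7 mm
- board: blue cutting board, fixed, 300 (x) x 160 (y) x 15 mm; origin at the underside centre. The spice jar stands on its far (+x) part, the rest is free
- cradle: metal bench cradle, fixed; origin at the underside centre. Floor block 56 mm wide, 30 mm high, x = -105 to +100 mm. When in place the scraper lies on it, head to the cradle's +x, its middle over the origin, handle between the cheeks
- cradle_cheeks (a point): the handle's part of the cradle: two upright cheeks, 36 mm apart inside, 6 mm thick, x = -100 to +12 mm from the cradle's origin, closed by an end wall at x = -100. They rise 80 mm above the counter, higher than the handle, so it cannot be held by the handle as it goes in; beyond x = +12 the cradle is open, with room for fingers at both sides. This point: centre between their tops
- spice_jar: jar with a yellow cap, 44 mm across, 75 mm tall, standing on the far part of the blue board; origin at its underside centre; to be left alone
- sauce_bottle: bottle with a red cap, 60 mm across, 170 mm tall; origin at its underside centre; to be left alone
- tub_stack: two stacked square food tubs (one piece), 106 x 106 mm, 96 mm tall; origin at the underside centre; to be left alone
- mug: blue mug, 76 mm across, 85 mm tall, handle to its +y; origin at the underside centre; to be left alone
- salt_shaker: white jar-like salt shaker with a grey cap, 50 mm across, 90 mm tall; origin at its underside centre; to be left alone
- bowl: white bowl, 130 mm across, 60 mm tall; origin at the underside centre; to be left alone
- can: food can, 74 mm across, 110 mm tall; origin at the underside centre; to be left alone
Things that resemble listed ones, but are neither listed nor needed, are in the scene too. What is shaped like the part that bears scraper_mid but brown is not meant. Leave any turquoise look-alike of the cradle alone.

How it is judged:
By the outcome, as a careful person would: the job done as asked, in the order asked, and still so for the second after the job is handed in, with the robot touching nothing.
It also fails if it takes over 72 s, if anything falls off the work surface, if the arm or the gripper's body presses on something with over 40 N, if the wrist force passes 120 N, or if a joint passes its speed limit or range.

ROBOT

A 6-joint arm with a two-finger parallel gripper is mounted at the origin on the work surface. World frame = base frame: x ahead of the robot, y to its left, z up, the work surface at z = 0. Lengths are in m, angles in degrees, forces in N, time in s.
With the tool pointing down it reaches from about 0.375 to 0.75 m from the base axis. Payload 9 kg.
Tool frame: the origin (TCP) lies midway between the tips of the shut fingers; the grasp point (between the pads) lies 19 mm behind it; z points along the fingers, y is the direction in which the jaws open and shut (so a half turn about z gives the same grasp; the last joint's range is limited). The gripper opens to 85 mm and grips with 20 to 120 N. Pads are 22 mm wide; open, the fingers measure 114 mm over their backs; the gripper's body (76 mm by 85 mm) begins 54 mm behind the grasp point. The pads swing forward as they close: fully open they stand 13 mm farther back than shut.
Start: joints at [64.017, 5.964, 5.575, 89.605, 0, 77.527], TCP at [0.14, 0.583, 0.231] pointing down, gripper open.
Joint ranges: [-171.21, 171.21], [-48.23, 106.86], [-62.78, 66.21], [-105.2, 120.99], [-86.42, 89.51], [-180, 180]. Speed limits (degrees/s): [127.2, 127.2, 147.25, 180, 180, 180].

INTERFACE

Orientations are given as a 3x3 rotation matrix whose columns are the frame's x, y, z axes.
In Python, from cell import observe, read_camera, finish_job gives the robot as it stands.
- The arm moves only by the tool servo_tool, never from a script. Its argument "increments" is a list of rows, each an object of numbers: "x", "y", "z": the shift along the tool's x, y, z in mm; "spin": the turn about the tool's z in rad. In form: [{"x": .., "y": .., "z": .., "spin": ..}, ...]. A call has 1 to 8 rows; each row shifts and turns the commanded pose from where the row before left it, along the tool's axes as they then stand; what a row does not reach is not made up. A row lasts 1/12 s, in which the tool goes at most 41.7 mm and 7.16 degrees, less where a joint would pass 70% of its speed; a pose out of reach is approached as far as the arm can. A call with a gripper value outside its range is refused whole. "jaw" is the opening, from 0 (shut) to 1 (fully open), set as the call begins (left out, the last holds). The fingers move at their own pace and stop on an object; the grip force is fixed at half the most. Time passes only in rows, so rows that do not move let the fingers close. It gives the time, the measured TCP pose, the force and the opening at its end, in the units of the state.
- observe(): the state, without advancing time (a new reading comes with each control period).
- read_camera(name): name is "scene" or "top"; returns a dict with "frame" (384x512x3 uint8, blue, green, red), "fx", "fy", "cx", "cy" (pixels), "R" (3x3) and "t" (3): a world point X has camera coordinates R X + t. Camera axes: x right, y down, z forward; pixel columns grow to the right and rows downward; lengths in m; the calibration is good to about 2 mm. A picture is of the moment at which its call begins. There is no depth.
- finish_job(): hands the job in, once; it reports no verdict.
The state is a dict: "time": time; "joint_positions": joint angles; "joint_vel": joint speeds; "joint_torque": joint torques, N m; "ee_pos": TCP position; "ee_rot": TCP orientation; "force": force on the tool from outside, world axes, zero at the start; "wrist_torque": the same for the moment, N m; "grip_width": finger opening in m.
Only numpy, scipy, OpenCV 4.12 (cv2) and the standard library are available. Lean on these libraries where they do the work, as an engineer would, in place of code of your own. Each camera call takes 0.05 s, during which the arm holds its last target.

## Working session

There is one attempt and no reset: what is moved stays moved. The work goes in short steps, Python scripts to look and compute and a tool call to move; the robot and the scene stay as the last step left them, time stands still between calls to the robot, and variables do not carry over. Pictures are saved under pics/ and viewed, and the job is handed in when it is done.

Besides the shell and the picture viewer there is one more tool, called after "Emit:" by a JSON object that holds its "api" and its "payload". servo_tool: Moves the arm, as the interface text tells. Its arguments: {"type":"object","properties":{"increments":{"type":"array","items":{"type":"object","properties":{"x":{"type":"number"},"y":{"type":"number"},"z":{"type":"number"},"spin":{"type":"number"}}}},"jaw":{"type":"number"}},"required":["increments"]}

```bash
ls; mkdir -p pics
python3 - <<'E'
from cell import observe, read_camera
import cv2,numpy as np
print(observe())
for n in("scene","top"):
    c=read_camera(n); cv2.imwrite(f"pics/{n}0.png",c["frame"]); print(n,c["fx"],c["fy"],c["cx"],c["cy"],c["R"],c["t"])
E
```

```text
pics
{'time': 0.0, 'joint_positions': array([ 6.40147279e+01,  5.99843477e+00,  5.52748030e+00,  8.96055253e+01,
       -2.41577754e-03,  7.75271212e+01]), 'joint_vel': array([ 0.07074115,  0.08485835,  0.00921445,  0.07102885,  0.04342113,
       -0.12362525]), 'joint_torque': array([ 1.48945830e-03, -5.56932807e+01,  5.03649509e+01,  1.67591264e-02,
       -1.67378325e-04,  6.86659604e-06]), 'ee_pos': array([0.14004075, 0.58308013, 0.23052826]), 'ee_rot': array([[-9.72319341e-01,  2.33655300e-01, -5.46939074e-04],
       [ 2.33655809e-01,  9.72318610e-01, -1.21835566e-03],
       [ 2.47123782e-04, -1.31242627e-03, -9.99999108e-01]]), 'force': array([-0.12319531,  0.10743258, -0.32252697]), 'wrist_torque': array([-0.0063169 ,  0.03925665, -0.11117868]), 'grip_width': 0.0853933804226344}
scene 485.58243702644637 485.58243702644637 249.61119548523894 194.15121763953056 [[ 0.0777228   0.99696134  0.00522034]
 [ 0.71288803 -0.05191454 -0.69935366]
 [-0.69695755  0.05807724 -0.71475675]] [-0.02902608 -0.28847258  1.89474884]
top 439.48408629667153 439.48408629667153 253.9860562038505 199.23095887774713 [[-0.01373717 -0.99979971 -0.01455464]
 [-0.99047667  0.01560045 -0.13679401]
 [ 0.13699367  0.01253687 -0.99049259]] [0.01627443 0.51464243 1.41351661]
```

Run:
```python
import cv2
for n in("scene","top"):
    a=cv2.imread(f"pics/{n}0.png"); cv2.imwrite(f"pics/{n}0b.png",cv2.resize(a,(800,600),interpolation=cv2.INTER_CUBIC))
```

```text
(no output)
```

View pics/scene0b.png

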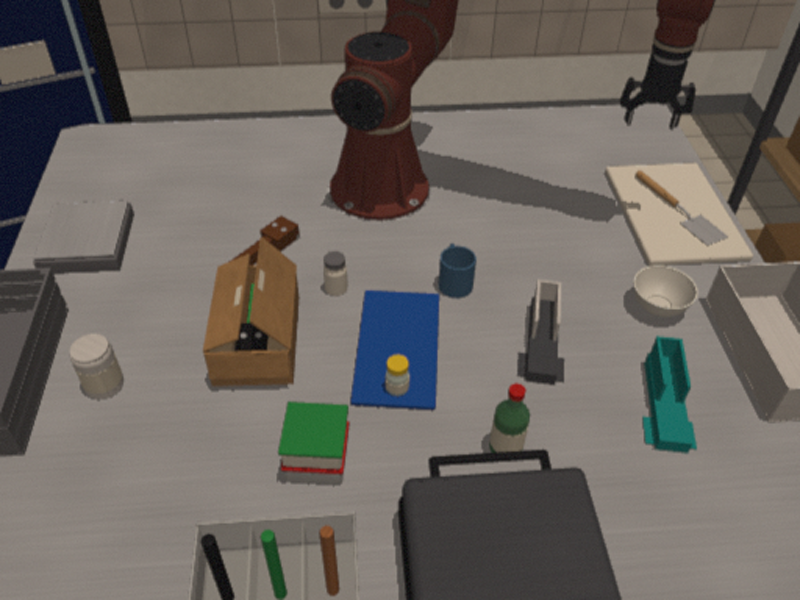

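View pics/top0b.png

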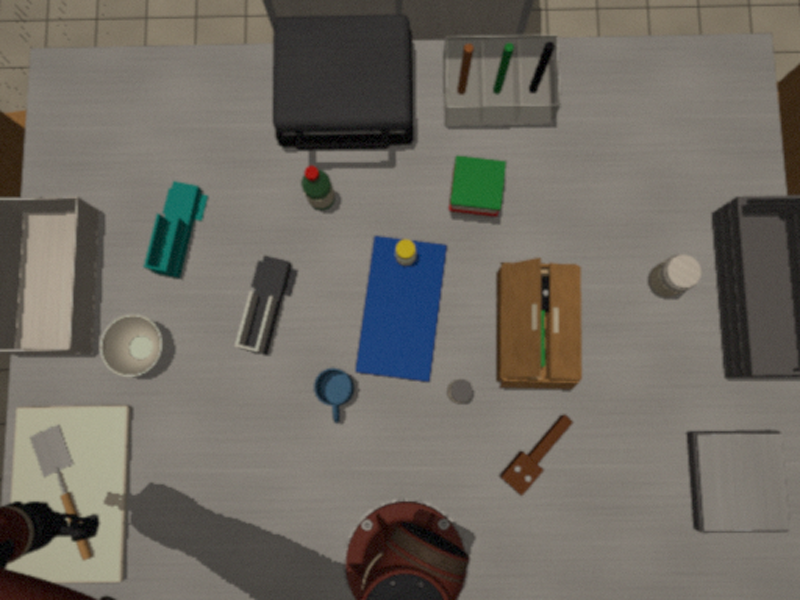

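The scene camera faces the robot. In the 800x600 top view the carton is at about (540,322), the board at (402,308), the cradle at (265,305) and the turquoise decoy at (177,230). Next I'll zoom in.

Run:
```python
import cv2,numpy as np
def crop(n,u0,u1,v0,v1,s,out):
    a=cv2.imread(f"pics/{n}0.png")[v0:v1,u0:u1]; a=cv2.convertScaleAbs(a,alpha=1.4,beta=10)
    a=cv2.resize(a,None,fx=s,fy=s,interpolation=cv2.INTER_CUBIC)
    for u in range(u0-u0%10+10,u1,10): cv2.putText(a,str(u),((u-u0)*s,8),0,.3,(255,255,255),1); cv2.line(a,((u-u0)*s,10),((u-u0)*s,14),(255,255,255),1)
    for v in range(v0-v0%10+10,v1,10): cv2.putText(a,str(v),(0,(v-v0)*s+3),0,.3,(255,255,255),1); cv2.line(a,(20,(v-v0)*s),(24,(v-v0)*s),(255,255,255),1)
    cv2.imwrite(out,a)
crop("top",300,400,155,255,6,"pics/t_cart.png")
crop("top",140,300,145,255,5,"pics/t_mid.png")
crop("scene",120,220,145,255,5,"pics/s_cart.png")
crop("scene",215,375,145,295,5,"pics/s_mid.png")
```

```text
(no output)
```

View pics/t_cart.png

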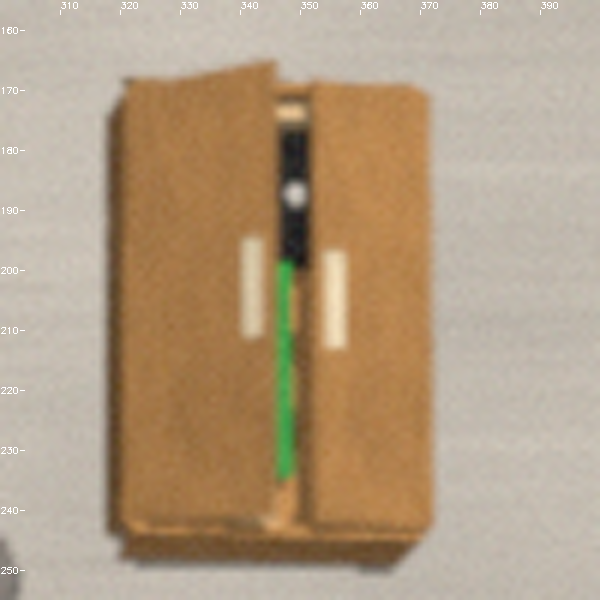

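View pics/t_mid.png

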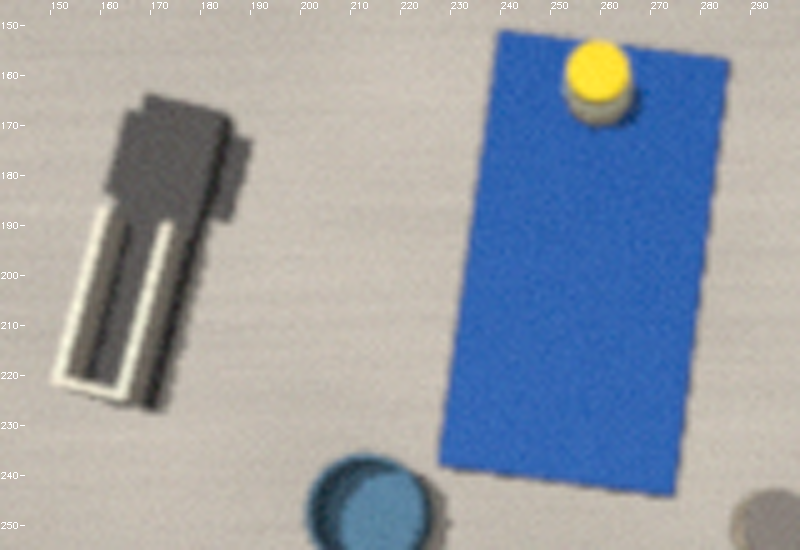

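View pics/s_cart.png

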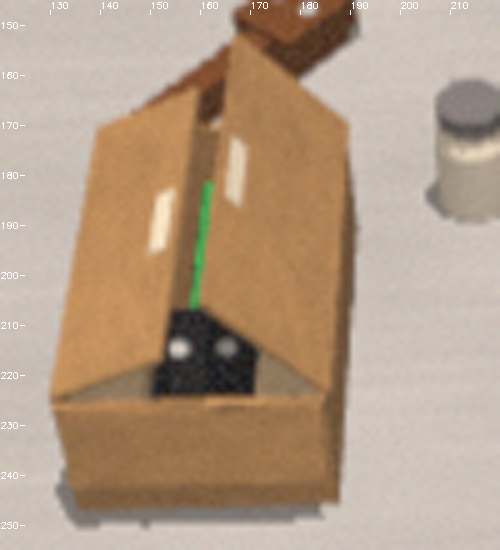

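View pics/s_mid.png

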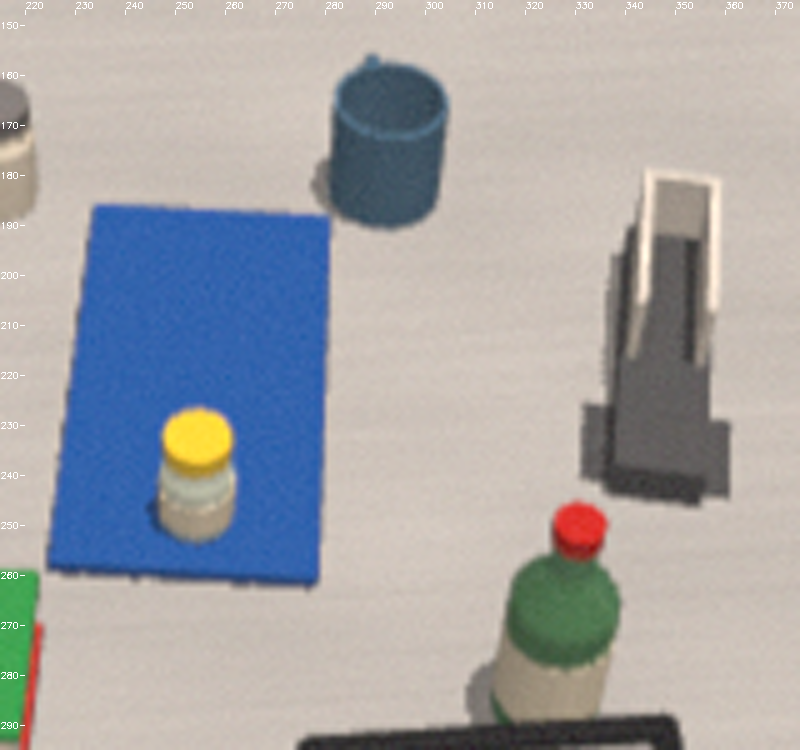

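```bash
cat > h.py <<'E'
import numpy as np,cv2,json
from scipy.optimize import least_squares
from cell import observe, read_camera
import os
def cam(n):
    f=f"cal_{n}.npz"
    if not os.path.exists(f):
        c=read_camera(n); np.savez(f,**{k:c[k] for k in("fx","fy","cx","cy","R","t")})
    return dict(np.load(f))
C={n:cam(n) for n in("scene","top")}
def proj(n,X):
    c=C[n]; Y=np.atleast_2d(X)@c["R"].T+c["t"]
    return np.c_[c["fx"]*Y[:,0]/Y[:,2]+c["cx"], c["fy"]*Y[:,1]/Y[:,2]+c["cy"]]
def rz(a): return np.array([[np.cos(a),-np.sin(a),0],[np.sin(a),np.cos(a),0],[0,0,1]])
def W(p,L): # p=(x,y,yaw)
    return np.atleast_2d(L)@rz(p[2]).T+np.array([p[0],p[1],0])
def fit(obs,p0,zs=0):
    # obs: list (cam,(u,v),(lx,ly,lz))
    def r(p): return np.concatenate([(proj(n,W(p,l))[0]-uv) for n,uv,l in obs])
    s=least_squares(r,p0,loss="soft_l1"); return s.x, r(s.x).reshape(-1,2)
def box(x0,x1,y0,y1,z0,z1):
    P=np.array([[x,y,z] for x in(x0,x1) for y in(y0,y1) for z in(z0,z1)])
    E=[(i,j) for i in range(8) for j in range(i) if bin(i^j).count("1")==1]
    return [(P[i],P[j]) for i,j in E]
def flap(side,ang,L=.228):
    w=.1 if side>0 else .075
    y0=side*.078; d=np.array([0,-side*np.cos(ang),np.sin(ang)])*w
    q=[np.array([s*L/2,y0,.095]) for s in(1,-1)]; q+= [q[1]+d,q[0]+d]
    return [(q[i],q[(i+1)%4]) for i in range(4)]
def draw(img,n,p,segs,col,s):
    for a,b in segs:
        q=proj(n,W(p,[a,b])); cv2.line(img,*[tuple(int(round((k+.5)*s*16)) for k in x) for x in q],col,1,cv2.LINE_AA,4)
def snap(tag):
    for n in("scene","top"): cv2.imwrite(f"pics/{n}_{tag}.png",read_camera(n)["frame"])
def crop(n,tag,u0,u1,v0,v1,s,things=(),out=None):
    a=cv2.imread(f"pics/{n}_{tag}.png"); a=cv2.convertScaleAbs(a,alpha=1.4,beta=10)
    a=cv2.resize(a,None,fx=s,fy=s,interpolation=cv2.INTER_CUBIC)
    for p,segs,col in things: draw(a,n,p,segs,col,s)
    a=a[v0*s:v1*s,u0*s:u1*s].copy()
    for u in range(u0-u0%10+10,u1,10): cv2.putText(a,str(u),((u-u0)*s,8),0,.3,(255,255,255),1)
    for v in range(v0-v0%10+10,v1,10): cv2.putText(a,str(v),(0,(v-v0)*s+3),0,.3,(255,255,255),1)
    cv2.imwrite(out or f"pics/{n}_{tag}_c{u0}.png",a); return a
E
cp pics/scene0.png pics/scene_0.png; cp pics/top0.png pics/top_0.png
python3 - <<'E'
from h import *
board,r=fit([("top",(238.5,151),(.15,.08,.015)),("top",(285,157.5),(.15,-.08,.015)),("top",(227,238.5),(-.15,.08,.015)),("top",(274,244),(-.15,-.08,.015)),
 ("scene",(233,186),(-.15,-.08,.015)),("scene",(280,188),(-.15,.08,.015)),("scene",(224.5,258.5),(.15,-.08,.015)),("scene",(278,260.5),(.15,.08,.015))],[.5,0,0])
print("board",board,r.round(1).tolist())
cr,r=fit([("top",(169,164),(.1,.028,.03)),("top",(185,168.5),(.1,-.028,.03)),("top",(160.5,186),(.012,.021,.08)),("top",(173,190),(.012,-.021,.08)),
 ("top",(151.5,221),(-.1025,.021,.08)),("top",(164,223.5),(-.1025,-.021,.08)),
 ("scene",(345,181),(-.1025,-.021,.08)),("scene",(357.5,182.5),(-.1025,.021,.08)),("scene",(337.5,238),(.1,-.028,.03)),("scene",(356,240),(.1,.028,.03))],[.5,.25,0])
print("cradle",cr,r.round(1).tolist())
ca,r=fit([("top",(320.5,243),(-.118,.078,.095)),("top",(371.5,243),(-.118,-.078,.095)),("top",(320.5,169),(.118,.078,.095)),("top",(370.5,171),(.118,-.078,.095)),
 ("scene",(130.5,225),(.118,-.078,.095)),("scene",(185.5,222.5),(.118,.078,.095)),("scene",(136.5,247),(.118,-.078,0)),("scene",(187.5,245),(.118,.078,0))],[.5,-.28,0])
print("carton",ca,r.round(1).tolist())
def ra(q):
    o=[]
    for n,uv,side,sx in [("top",(345,165),1,1),("scene",(166,153),1,-1),("top",(351,169),-1,1),("top",(351,242),-1,-1),("scene",(159.5,163),-1,-1)]:
        o.append(proj(n,W(ca,flap(side,q[0 if side>0 else 1])[3 if sx>0 else 2][0]))[0]-uv)
    return np.concatenate(o)
s=least_squares(ra,[.9,.4]); print("flaps",s.x,s.fun.round(1))
np.savez("poses.npz",board=board,cradle=cr,carton=ca,flaps=s.x)
T=[(ca,box(-.118,.118,-.078,.078,0,.095),(255,0,0)),(ca,flap(1,s.x[0]),(0,0,255)),(ca,flap(-1,s.x[1]),(0,255,255))]
M=[(board,box(-.15,.15,-.08,.08,0,.015),(0,255,255)),(cr,box(-.105,.1,-.028,.028,0,.03),(255,0,0)),(cr,box(-.1,.012,.018,.024,.03,.08)+box(-.1,.012,-.024,-.018,.03,.08),(0,0,255))]
a=crop("top","0",300,400,155,255,5,T); b=crop("scene","0",120,220,145,245,5,T)
cv2.imwrite("pics/cart_ov.png",cv2.resize(np.hstack([a,b]),(800,400)))
a=crop("top","0",140,300,145,250,4,M); b=crop("scene","0",215,375,145,250,4,M)
cv2.imwrite("pics/mid_ov.png",np.hstack([a,b])[:,:].astype(np.uint8)[:, :1280][::1, ::1] if 0 else cv2.resize(np.vstack([a,b]),(456,600)) if 0 else np.vstack([a,b])[:, :])
E
python3 -c "
import cv2;a=cv2.imread('pics/mid_ov.png');print(a.shape);cv2.imwrite('pics/mid_ov1.png',a[:420]);cv2.imwrite('pics/mid_ov2.png',a[420:])"
```

```text
board [ 0.52861463  0.00144868 -0.13956963] [[-0.2, -1.3], [0.1, -2.1], [-0.5, -1.0], [0.6, -0.4], [-0.4, -1.7], [0.4, -1.5], [-0.8, -2.2], [0.6, -1.3]]
cradle [ 0.53987013  0.29177359 -0.25069178] [[-0.5, -1.2], [-0.4, -1.9], [-0.2, -0.1], [-0.2, -1.1], [-0.7, -0.6], [-0.5, -0.0], [-1.1, -2.3], [-0.3, -2.2], [-1.0, -1.2], [-0.5, -0.7]]
carton [ 0.48103311 -0.27921955 -0.02719252] [[0.3, 0.2], [-0.3, 0.9], [-0.2, -0.2], [-1.0, -1.7], [-0.2, 0.3], [-0.5, 0.9], [-0.8, -1.0], [0.4, -0.9]]
flaps [0.86661269 0.42517425] [ 0.3  0.1 -1.  -1.8 -1.1 -0.7  0.1 -0.1 -0.1 -0.6]
(840, 640, 3)
```

View pics/cart_ov.png

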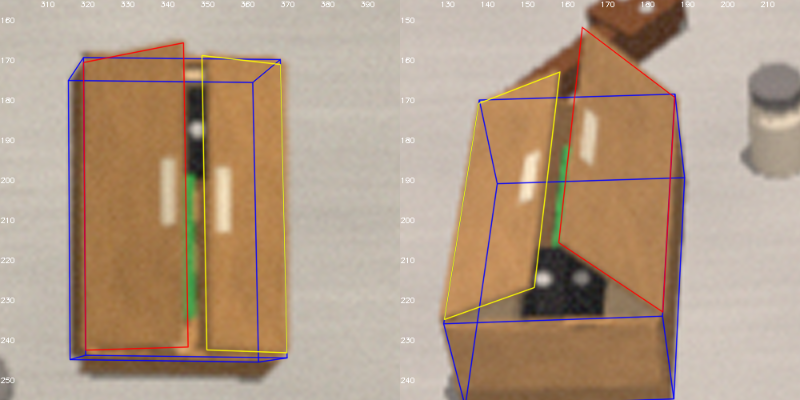

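View pics/mid_ov1.png

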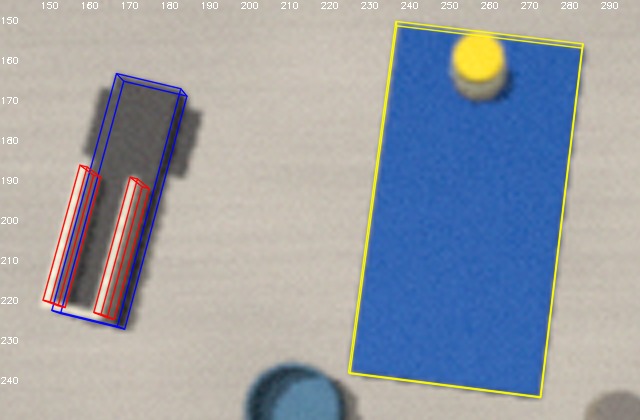

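View pics/mid_ov2.png

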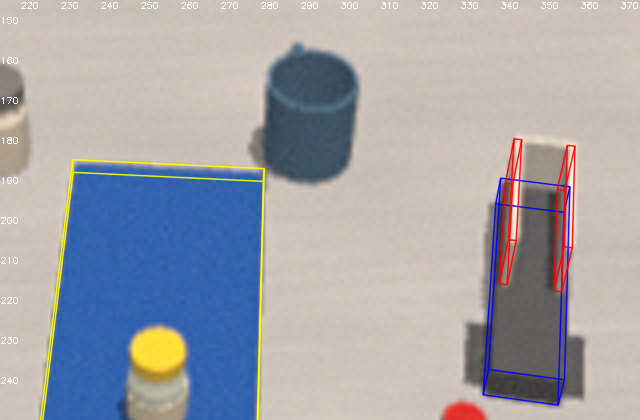

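```bash
cat >> h.py <<'E'
def goto(x,y,z,yawy=None,cur=None):
    s=observe(); R=s["ee_rot"]; p=s["ee_pos"] if cur is None else np.array(cur)
    d=R.T@(np.array([x,y,z])-p)*1000
    yy=np.arctan2(R[1,1],R[0,1]); out=""
    if yawy is not None:
        e=(yy-yawy+np.pi/2)%np.pi-np.pi/2; out=f" spin {e:.3f} rad"
    print("now",p.round(4),"yawy deg %.1f"%np.degrees(yy),"-> tool d mm",d.round(1),"dist %.0f"%np.linalg.norm(d)+out)
E
python3 - <<'E'
from h import *
S=lambda o:[(n,(u-.5,v-.5),l) for n,(u,v),l in o]
board,r=fit(S([("top",(238.5,151),(.15,.08,.015)),("top",(285,157.5),(.15,-.08,.015)),("top",(227,238.5),(-.15,.08,.015)),("top",(274,244),(-.15,-.08,.015)),
 ("scene",(233,186),(-.15,-.08,.015)),("scene",(280,188),(-.15,.08,.015)),("scene",(224.5,258.5),(.15,-.08,.015)),("scene",(278,260.5),(.15,.08,.015))]),[.5,0,0])
print("board",board)
cr,r=fit(S([("top",(169,164),(.1,.028,.03)),("top",(185,168.5),(.1,-.028,.03)),("top",(160.5,186),(.012,.021,.08)),("top",(173,190),(.012,-.021,.08)),
 ("top",(151.5,221),(-.1025,.021,.08)),("top",(164,223.5),(-.1025,-.021,.08)),
 ("scene",(345,181),(-.1025,-.021,.08)),("scene",(357.5,182.5),(-.1025,.021,.08)),("scene",(337.5,238),(.1,-.028,.03)),("scene",(356,240),(.1,.028,.03))]),[.5,.25,0])
print("cradle",cr,r.round(1).tolist())
ca,r=fit(S([("top",(320.5,243),(-.118,.078,.095)),("top",(371.5,243),(-.118,-.078,.095)),("top",(320.5,169),(.118,.078,.095)),("top",(370.5,171),(.118,-.078,.095)),
 ("scene",(130.5,225),(.118,-.078,.095)),("scene",(185.5,222.5),(.118,.078,.095)),("scene",(190,169.5),(-.114,.078,.095)),("scene",(140,170.5),(-.114,-.078,.095))]),[.5,-.28,0])
print("carton",ca,r.round(1).tolist())
# handle visible edge: rib/head boundary
def ray(n,uv,z):
    c=C[n]; d=c["R"].T@np.array([(uv[0]-c["cx"])/c["fx"],(uv[1]-c["cy"])/c["fy"],1]); o=-c["R"].T@c["t"]
    return o+d*(z-o[2])/d[2]
for uv,z,t in [((346.5,198.5),.074,"handle/head"),((346,234.5),.074,"tail"),((348,175.5),.08,"head end"),((347.5,187),.08,"rivet")]:
    X=ray("top",uv,z); print(t,X.round(4),(rz(-ca[2])@(X-[ca[0],ca[1],0])).round(4))
X=ray("top",(258.5,158),.09); print("jar",X,(rz(-board[2])@(X-[board[0],board[1],0])).round(3))
def ra(q):
    o=[]
    for n,uv,side,sx in [("top",(345,165),1,1),("scene",(166,153),1,-1),("top",(351,169),-1,1),("top",(351,242),-1,-1),("scene",(159.5,163),-1,-1)]:
        o.append(proj(n,W(ca,flap(side,q[0 if side>0 else 1])[3 if sx>0 else 2][0]))[0]-np.array(uv)+.5)
    return np.concatenate(o)
s=least_squares(ra,[.9,.4]); print("flaps",s.x,s.fun.round(1))
np.savez("poses.npz",board=board,cradle=cr,carton=ca,flaps=s.x)
print("tips w",[.078-.1*np.cos(s.x[0]),.095+.1*np.sin(s.x[0])],"s",[-.078+.075*np.cos(s.x[1]),.095+.075*np.sin(s.x[1])])
for y,z in((-.012,.25),(-.012,.142),(.11,.142)): print("target",y,z,W(ca,[0,y,z]))
goto(.5,0,.26); P=W(ca,[0,-.012,.25])[0]; goto(*P,ca[2],cur=(.5,0,.26))
E
```

```text
board [ 0.52919876  0.00154592 -0.13795725]
cradle [ 0.54038036  0.2921838  -0.25143032] [[-0.1, -0.9], [-0.0, -1.6], [0.1, 0.2], [0.2, -0.7], [-0.3, -0.3], [-0.1, 0.3], [-0.4, -1.7], [0.4, -1.6], [-0.3, -0.6], [0.1, -0.0]]
carton [ 0.48062061 -0.27837813 -0.03837253] [[0.1, 0.6], [-0.5, 1.8], [0.4, 0.2], [-0.4, -0.8], [0.2, 0.5], [-0.1, 1.6], [-0.8, -0.2], [0.3, -0.0]]
handle/head [ 0.5072 -0.2878  0.074 ] [ 0.0269 -0.0084  0.074 ]
tail [ 0.3923 -0.2814  0.074 ] [-0.0882 -0.0064  0.074 ]
head end [ 0.5808 -0.2946  0.08  ] [ 0.1007 -0.0124  0.08  ]
rivet [ 0.5434 -0.2914  0.08  ] [ 0.0633 -0.0106  0.08  ]
jar [ 0.64077707 -0.0083428   0.09      ] [0.112 0.006 0.09 ]
flaps [0.86467211 0.44606457] [ 1.   0.7  0.1 -1.3 -0.2 -0.1  0.2  0.5  0.8 -0.6]
tips w [np.float64(0.013111036064830606), np.float64(0.17108825375457298)] s [np.float64(-0.010338607257956031), np.float64(0.12735638935676968)]
target -0.012 0.25 [[ 0.48016025 -0.2903693   0.25      ]]
target -0.012 0.142 [[ 0.48016025 -0.2903693   0.142     ]]
target 0.11 0.142 [[ 0.48484055 -0.16845911  0.142     ]]
now [0.1401 0.5832 0.2308] yawy deg 76.5 -> tool d mm [-486.2 -483.   -28.9] dist 686
now [0.5  0.   0.26] yawy deg 76.5 -> tool d mm [ -48.6 -287.    10.2] dist 291 spin 1.373 rad
```

Emit:
{"api": "servo_tool", "payload": {"increments": [{"x":-28.6,"y":-28.4,"z":-2},{"x":-28.6,"y":-28.4,"z":-2},{"x":-28.6,"y":-28.4,"z":-2},{"x":-28.6,"y":-28.4,"z":-2},{"x":-28.6,"y":-28.4,"z":-2},{"x":-28.6,"y":-28.4,"z":-2},{"x":-28.6,"y":-28.4,"z":-2},{"x":-28.6,"y":-28.4,"z":-2}], "jaw": 0}}

```text
validation failed for argument at $.in...
```

Emit:
{"api": "servo_tool", "payload": {"increments": [{"x":-28.6,"y":-28.4,"z":-2},{"x":-28.6,"y":-28.4,"z":-2},{"x":-28.6,"y":-28.4,"z":-2},{"x":-28.6,"y":-28.4,"z":-2},{"x":-28.6,"y":-28.4,"z":-2},{"x":-28.6,"y":-28.4,"z":-2},{"x":-28.6,"y":-28.4,"z":-2},{"x":-28.6,"y":-28.4,"z":-2}]}}

```text
validation failed for argument at $.in...
```

Emit:
{"api": "servo_tool", "payload": {"increments": [{"x":-6,"y":-36},{"x":-6,"y":-36},{"x":-6,"y":-36},{"x":-6,"y":-36},{"x":-6,"y":-36},{"x":-6,"y":-36},{"x":-6,"y":-36},{"x":-6,"y":-35}]}}

```text
validation failed for argument at $.in...
```

Emit:
{"api": "servo_tool", "payload": {"increments": [{"spin":0.12},{"spin":0.12},{"spin":0.12},{"spin":0.12},{"spin":0.12},{"spin":0.12},{"spin":0.12},{"spin":0.12}]}}

```text
validation failed for argument at $.in...
```

Emit:
{"api": "servo_tool", "payload": {"increments": [{"spin":0.12},{"spin":0.12},{"spin":0.12},{"spin":0.05},{}]}}

```text
validation failed for argument at $.in...
```

Run:
```python
from h import *
P=np.load("poses.npz"); ca=P["carton"]
print(observe()["time"],observe()["joint_positions"].round(1),observe()["grip_width"])
goto(*W(ca,[0,-.012,.25])[0],-.033)
snap("1")
a=crop("top","1",280,400,150,260,4);b=crop("scene","1",100,220,100,210,4) 
cv2.imwrite("pics/v1.png",cv2.resize(np.hstack([a,b]),(800,367)))
```

```text
0.2 [64.   6.   5.5 89.6  0.  77.5] 0.08543546312740427
now [0.1401 0.5832 0.2308] yawy deg 76.5 -> tool d mm [-534.8 -770.   -18.7] dist 938 spin 1.368 rad
```

View pics/v1.png

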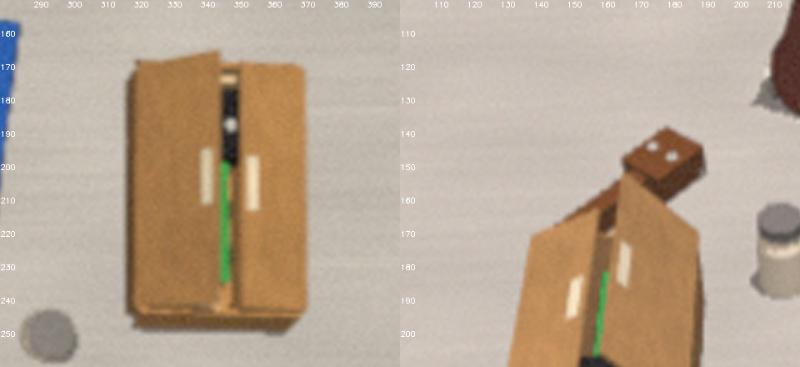

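The calls were refused and nothing moved. I'll try rows that give all four keys.

Emit:
{"api": "servo_tool", "payload": {"increments": [{"x":-28.6,"y":-28.4,"z":-2,"spin":0},{"x":-28.6,"y":-28.4,"z":-2,"spin":0},{"x":-28.6,"y":-28.4,"z":-2,"spin":0},{"x":-28.6,"y":-28.4,"z":-2,"spin":0},{"x":-28.6,"y":-28.4,"z":-2,"spin":0},{"x":-28.6,"y":-28.4,"z":-2,"spin":0},{"x":-28.6,"y":-28.4,"z":-2,"spin":0},{"x":-28.6,"y":-28.4,"z":-2,"spin":0}], "jaw": 0}}

```text
time: 0.97
ee_pos: [0.31, 0.3074, 0.2475]
ee_rot: [[-0.972, 0.233, 0.001], [0.233, 0.972, 0.0], [-0.001, 0.001, -1.0]]
force: [0.8, 0.3, -0.0]
grip_width: -0.0001
```

Emit:
{"api": "servo_tool", "payload": {"increments": [{"x":-28.6,"y":-28.4,"z":-2,"spin":0},{"x":-28.6,"y":-28.4,"z":-2,"spin":0},{"x":-28.6,"y":-28.4,"z":-2,"spin":0},{"x":-28.6,"y":-28.4,"z":-2,"spin":0},{"x":-28.6,"y":-28.4,"z":-2,"spin":0},{"x":-28.6,"y":-28.4,"z":-2,"spin":0},{"x":-28.6,"y":-28.4,"z":-2,"spin":0},{"x":-28.6,"y":-28.4,"z":-2,"spin":0}]}}

```text
time: 1.63
ee_pos: [0.4797, 0.0326, 0.2636]
ee_rot: [[-0.972, 0.234, 0.001], [0.234, 0.972, -0.0], [-0.001, 0.0, -1.0]]
force: [1.0, 0.8, 0.6]
grip_width: -0.0002
```

Emit:
{"api": "servo_tool", "payload": {"increments": [{"x":-6,"y":-36,"z":0,"spin":0},{"x":-6,"y":-36,"z":0,"spin":0},{"x":-6,"y":-36,"z":0,"spin":0},{"x":-6,"y":-36,"z":0,"spin":0},{"x":-6,"y":-36,"z":0,"spin":0},{"x":-6,"y":-36,"z":0,"spin":0},{"x":-6,"y":-36,"z":0,"spin":0},{"x":-6,"y":-36,"z":0,"spin":0}]}}

```text
time: 2.3
ee_pos: [0.4578, -0.2584, 0.2634]
ee_rot: [[-0.972, 0.234, 0.0], [0.234, 0.972, -0.0], [-0.0, -0.0, -1.0]]
force: [-0.2, 0.7, 0.0]
grip_width: -0.0001
```

Emit:
{"api": "servo_tool", "payload": {"increments": [{"x":0,"y":0,"z":0,"spin":0.12},{"x":0,"y":0,"z":0,"spin":0.12},{"x":0,"y":0,"z":0,"spin":0.12},{"x":0,"y":0,"z":0,"spin":0.12},{"x":0,"y":0,"z":0,"spin":0.12},{"x":0,"y":0,"z":0,"spin":0.12},{"x":0,"y":0,"z":0,"spin":0.12},{"x":0,"y":0,"z":0,"spin":0.12}]}}

```text
time: 2.97
ee_pos: [0.4583, -0.2565, 0.2633]
ee_rot: [[-0.361, 0.933, 0.0], [0.933, 0.361, 0.0], [0.0, 0.0, -1.0]]
force: [-1.1, 0.4, -0.8]
grip_width: 0.0003
```

Emit:
{"api": "servo_tool", "payload": {"increments": [{"x":0,"y":0,"z":0,"spin":0.12},{"x":0,"y":0,"z":0,"spin":0.12},{"x":0,"y":0,"z":0,"spin":0.12},{"x":0,"y":0,"z":0,"spin":0.05},{"x":0,"y":0,"z":0,"spin":0}]}}

```text
time: 3.38
ee_pos: [0.4583, -0.2565, 0.2633]
ee_rot: [[0.037, 0.999, 0.0], [0.999, -0.037, 0.0], [0.0, 0.0, -1.0]]
force: [-0.6, 0.0, -0.0]
grip_width: -0.0001
```

Run:
```python
from h import *
P=np.load("poses.npz"); ca=P["carton"]
print(observe()["time"],observe()["joint_positions"].round(1),observe()["grip_width"])
goto(*W(ca,[0,-.012,.25])[0],-.033)
snap("1")
a=crop("top","1",280,400,150,260,4);b=crop("scene","1",100,220,100,210,4) 
cv2.imwrite("pics/v1.png",cv2.resize(np.hstack([a,b]),(800,367)))
```

```text
3.3833 [-43.5  -6.5  -3.6  93.    0.   48.6] -5.1058474525027485e-05
now [ 0.4583 -0.2565  0.2633] yawy deg -2.1 -> tool d mm [-33.   23.1  13.3] dist 42 spin -0.004 rad
```

View pics/v1.png

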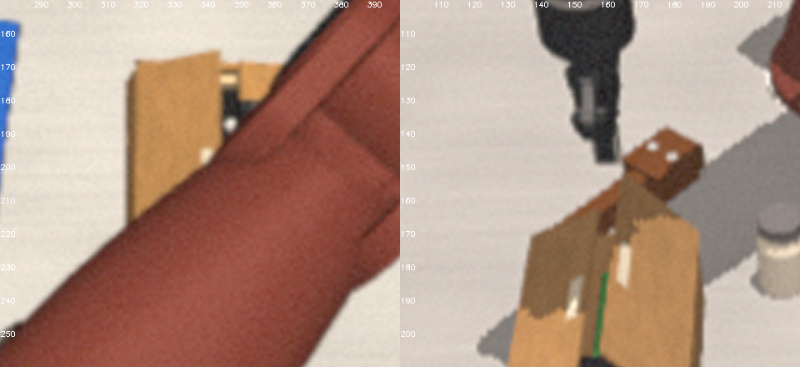

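The tool is over the carton with jaws shut. Tool x is about carton +y and tool y about carton +x. Next I go into the gap beside the wide flap's free edge.

Emit:
{"api": "servo_tool", "payload": {"increments": [{"x":-17,"y":12,"z":0,"spin":0},{"x":-17,"y":12,"z":0,"spin":0},{"x":0,"y":0,"z":20,"spin":0},{"x":0,"y":0,"z":20,"spin":0},{"x":0,"y":0,"z":20,"spin":0},{"x":0,"y":0,"z":0,"spin":0}]}}

```text
time: 3.98
ee_pos: [0.4798, -0.2902, 0.199]
ee_rot: [[0.033, 0.999, -0.004], [0.999, -0.033, 0.004], [0.004, -0.004, -1.0]]
force: [-0.9, -0.4, -1.0]
grip_width: 0.0001
```

Run:
```python
from h import *
P=np.load("poses.npz"); ca=P["carton"]
goto(*W(ca,[0,-.012,.142])[0],-.033)
snap("2")
b=crop("scene","2",100,220,120,240,5)
```

```text
now [ 0.4798 -0.2902  0.199 ] yawy deg -1.9 -> tool d mm [-0.4  0.6 57. ] dist 57 spin -0.000 rad
```

View pics/scene_2_c100.png

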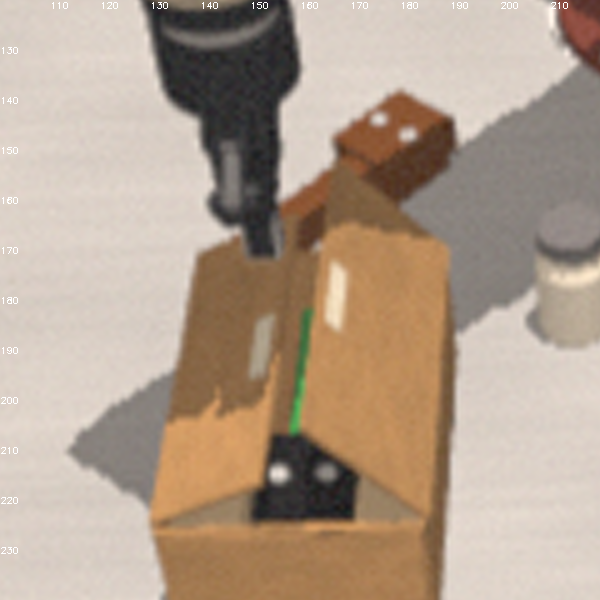

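The shut fingers clear the wide flap's edge and stand over the short flap. I'll descend and push toward carton +y.

Emit:
{"api": "servo_tool", "payload": {"increments": [{"x":0,"y":0,"z":19,"spin":0},{"x":0,"y":0,"z":19,"spin":0},{"x":0,"y":0,"z":18,"spin":0},{"x":0,"y":0,"z":0,"spin":0}]}}

```text
time: 4.42
ee_pos: [0.4804, -0.2907, 0.1456]
ee_rot: [[0.034, 0.999, -0.002], [0.999, -0.034, 0.002], [0.002, -0.002, -1.0]]
force: [0.4, 0.0, -1.1]
grip_width: -0.0
```

Emit:
{"api": "servo_tool", "payload": {"increments": [{"x":12,"y":0,"z":0,"spin":0},{"x":12,"y":0,"z":0,"spin":0},{"x":12,"y":0,"z":0,"spin":0},{"x":12,"y":0,"z":0,"spin":0},{"x":0,"y":0,"z":0,"spin":0}]}}

```text
time: 4.83
ee_pos: [0.4845, -0.2426, 0.1514]
ee_rot: [[0.033, 0.999, 0.004], [0.999, -0.033, -0.005], [-0.005, 0.005, -1.0]]
force: [1.0, -2.4, 12.3]
grip_width: -0.0002
```

Run:
```python
from h import *
P=np.load("poses.npz"); ca=P["carton"]
goto(*W(ca,[0,.108,.142])[0],-.033)
snap("3")
b=crop("scene","3",100,220,120,240,5)
```

```text
now [ 0.4845 -0.2426  0.1514] yawy deg -1.9 -> tool d mm [72.2 -2.2  9.1] dist 73 spin -0.000 rad
```

View pics/scene_3_c100.png

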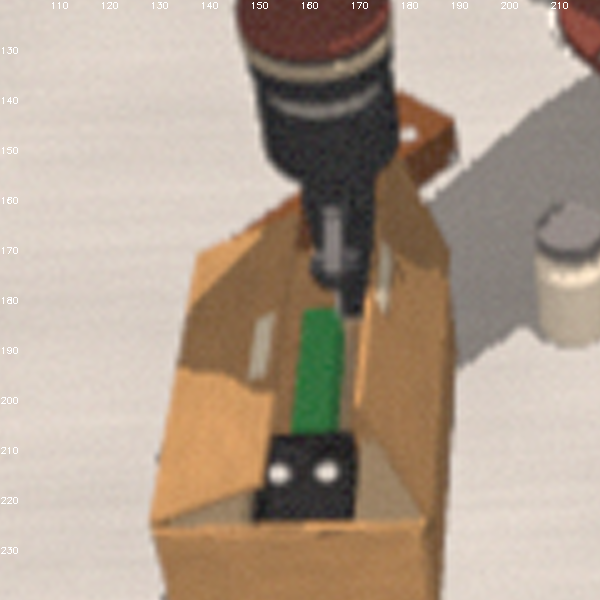

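The flap is opening, but with 12 N up on the tool its edge is probably catching the finger knuckle. I'll raise about 22 mm so the edge meets the finger lower down, then go on pushing.

Emit:
{"api": "servo_tool", "payload": {"increments": [{"x":-2,"y":0,"z":-11,"spin":0},{"x":0,"y":0,"z":-11,"spin":0},{"x":0,"y":0,"z":0,"spin":0}]}}

```text
time: 5.18
ee_pos: [0.4837, -0.2455, 0.1726]
ee_rot: [[0.034, 0.999, 0.003], [0.999, -0.034, -0.002], [-0.002, 0.003, -1.0]]
force: [0.1, -0.9, 0.5]
grip_width: -0.0001
```

Emit:
{"api": "servo_tool", "payload": {"increments": [{"x":10,"y":0,"z":0,"spin":0},{"x":10,"y":0,"z":0,"spin":0},{"x":10,"y":0,"z":0,"spin":0},{"x":0,"y":0,"z":0,"spin":0}]}}

```text
time: 5.52
ee_pos: [0.4836, -0.2129, 0.1688]
ee_rot: [[0.033, 0.999, -0.001], [0.999, -0.033, 0.001], [0.001, -0.001, -1.0]]
force: [0.5, 0.9, 0.5]
grip_width: 0.0001
```

Emit:
{"api": "servo_tool", "payload": {"increments": [{"x":10,"y":0,"z":0,"spin":0},{"x":10,"y":0,"z":2,"spin":0},{"x":10,"y":0,"z":3,"spin":0},{"x":0,"y":0,"z":0,"spin":0}]}}

```text
time: 5.85
ee_pos: [0.4846, -0.1833, 0.1635]
ee_rot: [[0.034, 0.999, -0.001], [0.999, -0.034, 0.001], [0.001, -0.001, -1.0]]
force: [-0.6, 0.1, 0.5]
grip_width: 0.0004
```

Run:
```python
from h import *
P=np.load("poses.npz"); ca=P["carton"]
goto(*W(ca,[0,.110,.150])[0],-.033)
snap("4")
b=crop("scene","4",100,220,120,240,5)
```

```text
now [ 0.4846 -0.1833  0.1635] yawy deg -1.9 -> tool d mm [14.8 -0.3 13.5] dist 20 spin -0.001 rad
```

View pics/scene_4_c100.png

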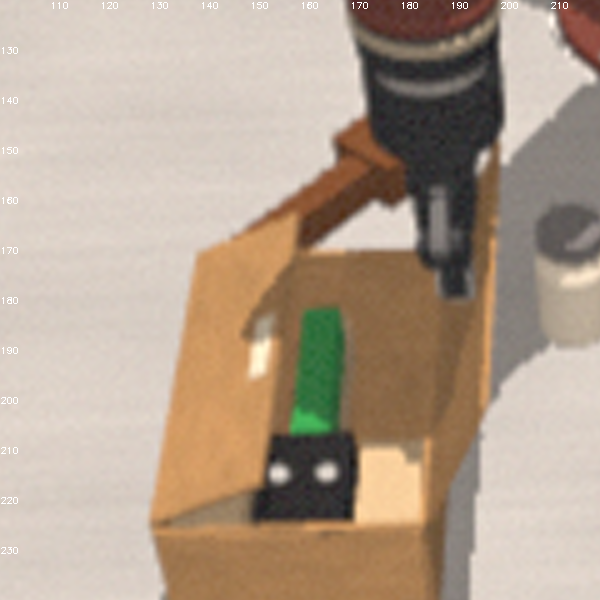

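The wide flap is now past upright. I'll push the rest of the way.

Emit:
{"api": "servo_tool", "payload": {"increments": [{"x":6,"y":0,"z":3,"spin":0},{"x":5,"y":0,"z":5,"spin":0},{"x":5,"y":0,"z":6,"spin":0},{"x":0,"y":0,"z":0,"spin":0},{"x":0,"y":0,"z":0,"spin":0}]}}

```text
time: 6.37
ee_pos: [0.4851, -0.1689, 0.1496]
ee_rot: [[0.035, 0.999, -0.001], [0.999, -0.035, 0.001], [0.001, -0.001, -1.0]]
force: [0.6, 1.0, -0.1]
grip_width: -0.0001
```

Run:
```python
from h import *
P=np.load("poses.npz"); ca=P["carton"]
goto(*W(ca,[0,.0,.20])[0],-.033)
snap("5")
T=[(ca,flap(1,2.2),(0,0,255)),(ca,flap(1,2.0),(255,0,0))]
b=crop("scene","5",100,220,120,240,5,T)
```

```text
now [ 0.4851 -0.1689  0.1496] yawy deg -2.0 -> tool d mm [-109.5   -0.7  -50.5] dist 121 spin -0.002 rad
```

View pics/scene_5_c100.png

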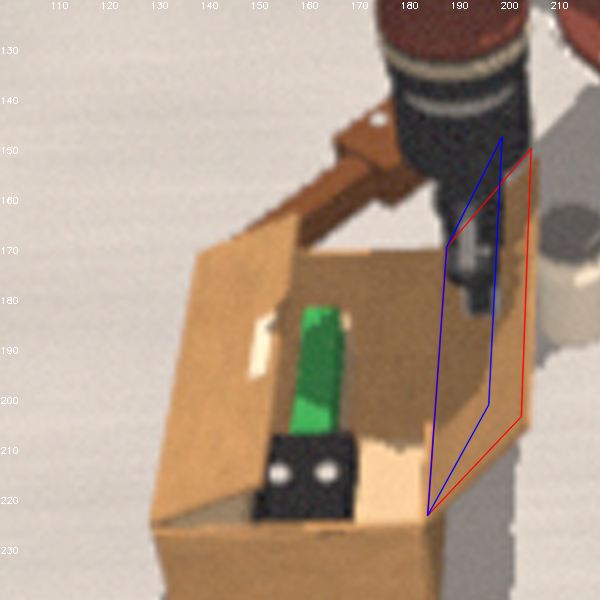

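The wide flap matches the 2.2 rad overlay or slightly beyond. Now the short flap: I go up, across to carton y of about +14 mm, and down beneath its edge.

Emit:
{"api": "servo_tool", "payload": {"increments": [{"x":-5,"y":0,"z":-15,"spin":0},{"x":-10,"y":0,"z":-20,"spin":0},{"x":-20,"y":0,"z":-15,"spin":0},{"x":-20,"y":0,"z":0,"spin":0},{"x":-20,"y":0,"z":0,"spin":0},{"x":-20,"y":0,"z":0,"spin":0},{"x":0,"y":0,"z":0,"spin":0}]}}

```text
time: 7.05
ee_pos: [0.4818, -0.2676, 0.2002]
ee_rot: [[0.038, 0.999, 0.0], [0.999, -0.038, -0.001], [-0.001, 0.0, -1.0]]
force: [-0.3, -0.2, -0.6]
grip_width: 0.0003
```

Run:
```python
from h import *
P=np.load("poses.npz"); ca=P["carton"]
goto(*W(ca,[0,.014,.11])[0],-.033)
snap("6")
T=[(ca,flap(-1,P["flaps"][1]),(0,0,255))]
a=crop("top","6",280,400,150,260,4,T);b=crop("scene","6",100,220,130,240,4,T) 
cv2.imwrite("pics/v6.png",cv2.resize(np.hstack([a,b]),(800,367)))
```

```text
now [ 0.4818 -0.2676  0.2002] yawy deg -2.2 -> tool d mm [ 3.3 -0.8 90.2] dist 90 spin -0.005 rad
```

View pics/v6.png

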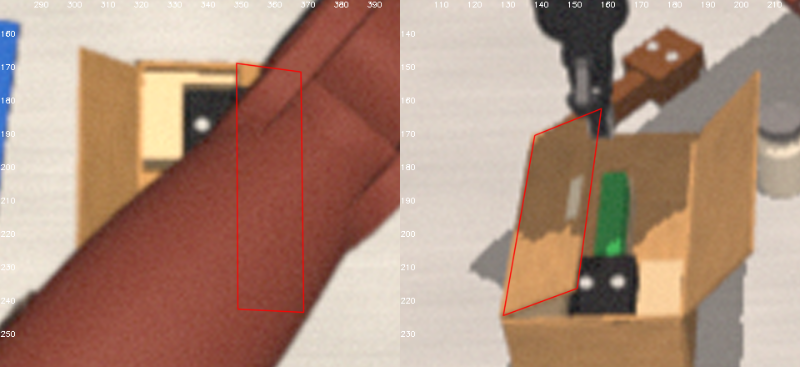

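Emit:
{"api": "servo_tool", "payload": {"increments": [{"x":3,"y":0,"z":22,"spin":0},{"x":0,"y":0,"z":22,"spin":0},{"x":0,"y":0,"z":22,"spin":0},{"x":0,"y":0,"z":22,"spin":0},{"x":0,"y":0,"z":0,"spin":0}]}}

```text
time: 7.57
ee_pos: [0.4804, -0.2588, 0.1079]
ee_rot: [[0.034, 0.999, -0.005], [0.999, -0.034, 0.005], [0.004, -0.005, -1.0]]
force: [0.7, 0.2, -0.5]
grip_width: 0.0001
```

Emit:
{"api": "servo_tool", "payload": {"increments": [{"x":-8,"y":0,"z":0,"spin":0},{"x":-9,"y":0,"z":-2,"spin":0},{"x":-11,"y":0,"z":-15,"spin":0},{"x":0,"y":0,"z":0,"spin":0}]}}

```text
time: 7.9
ee_pos: [0.4827, -0.2922, 0.134]
ee_rot: [[0.035, 0.999, 0.004], [0.999, -0.035, -0.003], [-0.003, 0.004, -1.0]]
force: [-0.2, 2.0, 1.5]
grip_width: -0.0003
```

Emit:
{"api": "servo_tool", "payload": {"increments": [{"x":-12,"y":0,"z":-8,"spin":0},{"x":-12,"y":0,"z":-7,"spin":0},{"x":-10,"y":0,"z":-3,"spin":0},{"x":-10,"y":0,"z":-2,"spin":0},{"x":0,"y":0,"z":0,"spin":0}]}}

```text
time: 8.32
ee_pos: [0.4799, -0.3359, 0.1504]
ee_rot: [[0.037, 0.999, 0.001], [0.999, -0.037, -0.002], [-0.002, 0.001, -1.0]]
force: [1.1, 0.3, 0.7]
grip_width: -0.0003
```

Run:
```python
from h import *
P=np.load("poses.npz"); ca=P["carton"]
goto(*W(ca,[0,-.100,.137])[0],-.033)
snap("7")
b=crop("scene","7",80,220,120,240,5)
```

```text
now [ 0.4799 -0.3359  0.1504] yawy deg -2.1 -> tool d mm [-42.5  -1.5  13.5] dist 45 spin -0.004 rad
```

View pics/scene_7_c80.png

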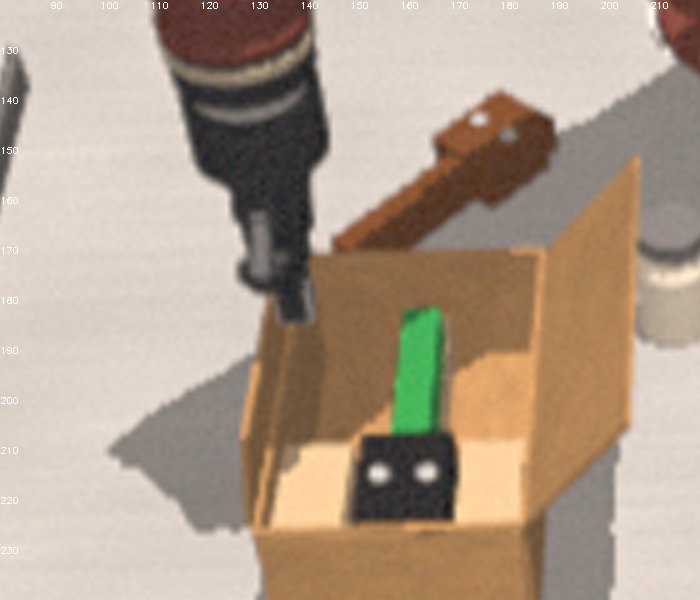

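The short flap is upright. I'll keep pushing it over.

Emit:
{"api": "servo_tool", "payload": {"increments": [{"x":-10,"y":0,"z":0,"spin":0},{"x":-10,"y":0,"z":2,"spin":0},{"x":-10,"y":0,"z":5,"spin":0},{"x":-7,"y":0,"z":3,"spin":0},{"x":-6,"y":0,"z":4,"spin":0},{"x":0,"y":0,"z":0,"spin":0},{"x":0,"y":0,"z":0,"spin":0}]}}

```text
time: 9.0
ee_pos: [0.4778, -0.3764, 0.1345]
ee_rot: [[0.036, 0.999, -0.001], [0.999, -0.036, 0.001], [0.001, -0.001, -1.0]]
force: [0.9, -0.1, -1.0]
grip_width: 0.0
```

Run:
```python
from h import *
P=np.load("poses.npz"); ca=P["carton"]
goto(*W(ca,[0.008,-0.002,.22])[0],-.038+np.pi/2)
snap("8")
T=[(ca,flap(-1,2.2),(0,0,255)),(ca,flap(-1,2.),(255,0,0))]
b=crop("scene","8",80,220,120,240,5,T)
```

```text
now [ 0.4778 -0.3764  0.1345] yawy deg -2.0 -> tool d mm [ 96.1   7.3 -85.4] dist 129 spin -1.568 rad
```

View pics/scene_8_c80.png

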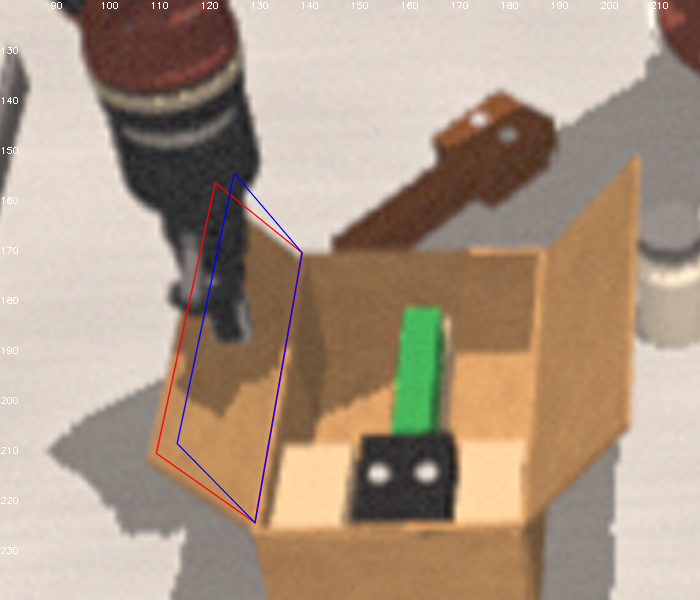

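Both flaps are at about 2.2 rad. I'll retract up and to the side for a clear top view, spinning the jaws across the handle on the way.

Emit:
{"api": "servo_tool", "payload": {"increments": [{"x":3,"y":0,"z":-20,"spin":0},{"x":20,"y":0,"z":-40,"spin":0},{"x":20,"y":0,"z":-36,"spin":0},{"x":40,"y":0,"z":0,"spin":0},{"x":40,"y":0,"z":0,"spin":0},{"x":40,"y":0,"z":0,"spin":0},{"x":40,"y":0,"z":0,"spin":0},{"x":40,"y":0,"z":0,"spin":0}]}}

```text
time: 9.77
ee_pos: [0.4863, -0.1328, 0.2289]
ee_rot: [[0.035, 0.999, 0.001], [0.999, -0.035, -0.0], [-0.0, 0.001, -1.0]]
force: [0.6, -0.4, -0.2]
grip_width: 0.0001
```

Emit:
{"api": "servo_tool", "payload": {"increments": [{"x":20,"y":0,"z":0,"spin":-0.12},{"x":20,"y":0,"z":0,"spin":-0.12},{"x":0,"y":0,"z":0,"spin":-0.12},{"x":0,"y":0,"z":0,"spin":-0.12},{"x":0,"y":0,"z":0,"spin":-0.12},{"x":0,"y":0,"z":0,"spin":-0.12},{"x":0,"y":0,"z":0,"spin":-0.12},{"x":0,"y":0,"z":0,"spin":-0.12}], "jaw": 1}}

```text
time: 10.43
ee_pos: [0.4856, -0.0945, 0.2289]
ee_rot: [[-0.803, 0.597, 0.001], [0.597, 0.803, -0.0], [-0.001, 0.0, -1.0]]
force: [-0.4, 0.4, 0.7]
grip_width: 0.0855
```

Emit:
{"api": "servo_tool", "payload": {"increments": [{"x":0,"y":0,"z":0,"spin":-0.12},{"x":0,"y":0,"z":0,"spin":-0.12},{"x":0,"y":0,"z":0,"spin":-0.12},{"x":0,"y":0,"z":0,"spin":-0.12},{"x":0,"y":0,"z":0,"spin":-0.12},{"x":0,"y":0,"z":0,"spin":0}]}}

```text
time: 10.93
ee_pos: [0.4856, -0.0946, 0.2289]
ee_rot: [[-0.999, 0.04, 0.001], [0.04, 0.999, -0.0], [-0.001, -0.0, -1.0]]
force: [0.2, -0.0, -0.8]
grip_width: 0.0851
```

Run:
```python
from h import *
P=np.load("poses.npz"); ca=P["carton"]
print(observe()["joint_positions"].round(1))
goto(*W(ca,[0.008,-0.002,.22])[0],-.038+np.pi/2)
snap("9")
crop("top","9",290,400,150,260,7)
crop("scene","9",100,210,140,240,6)
```

```text
[-26.2 -12.6 -12.6  90.    0.  -23.9]
now [ 0.4856 -0.0946  0.2289] yawy deg 87.7 -> tool d mm [ -10.3 -185.8    8.9] dist 186 spin -0.002 rad
```

View pics/top_9_c290.png

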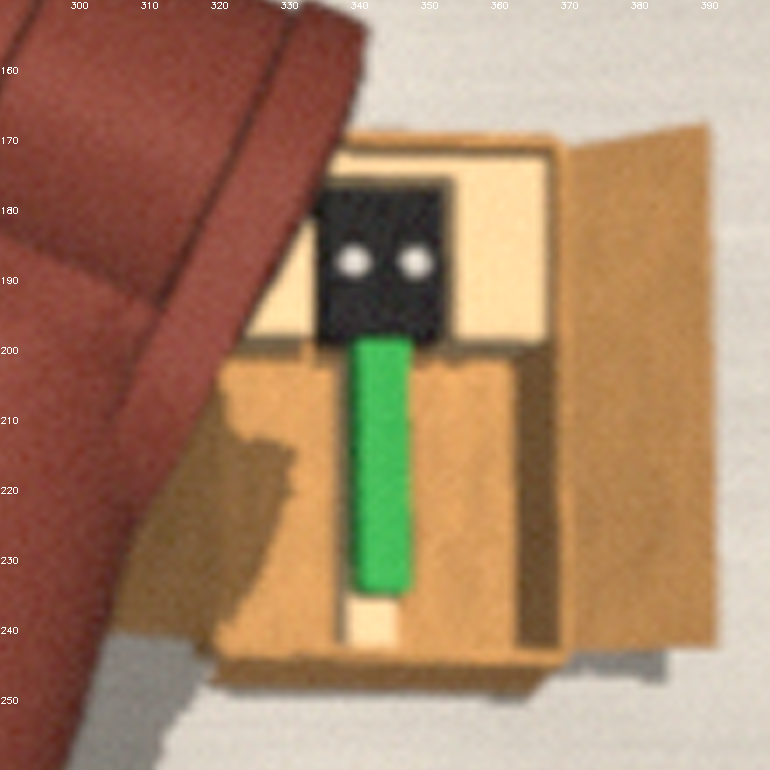

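View pics/scene_9_c100.png

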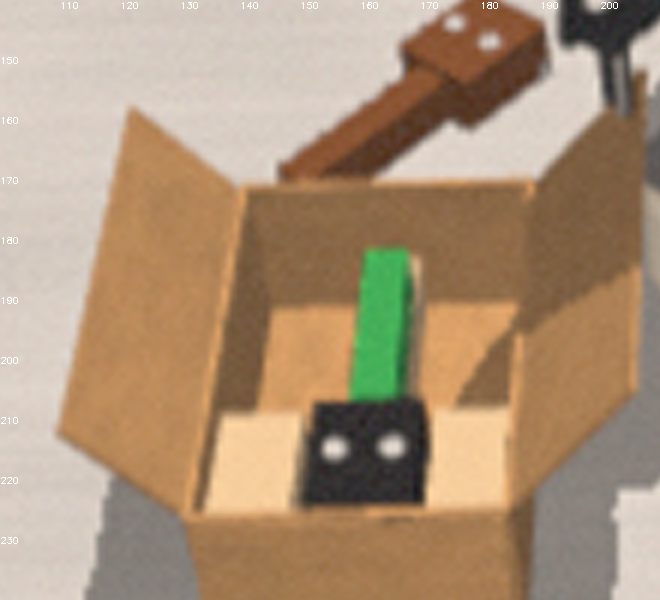

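Run:
```python
from h import *
t=lambda x,y:(x/7+290-.5,y/7+150-.5); s=lambda x,y:(x/6+100-.5,y/6+140-.5)
A=[("top",t(356,339),(.022,.012,.074)),("top",t(411,339),(.022,-.012,.074)),("top",t(356,592),(-.092,.012,.074)),("top",t(411,593),(-.092,-.012,.074)),
("top",t(447,186),(.092,-.028,.08)),("top",t(440,347),(.022,-.028,.08)),("top",t(316,346),(.022,.028,.08))]
B=[("scene",s(365,250),(-.092,-.012,.074)),("scene",s(409,250),(-.092,.012,.074)),("scene",s(317,403),(.022,-.028,.08)),("scene",s(420,402),(.022,.028,.08))]
for o in(A,B,A+B):
    sc,r=fit(o,[.48,-.28,0]); print(sc,np.abs(r).max(0).round(1))
P=dict(np.load("poses.npz")); ca=P["carton"]; print("in carton",(rz(-ca[2])@np.array([sc[0]-ca[0],sc[1]-ca[1],0])).round(4), sc[2]-ca[2])
P["scr"]=sc; np.savez("poses.npz",**P)
T=W(sc,[.002,0,.15])[0]; print(T)
goto(*T,sc[2]+np.pi/2)
```

```text
[ 0.48560663 -0.27887391 -0.03323253] [0.8 0.9]
[ 0.4922448  -0.27897657 -0.03413914] [0.9 0.4]
[ 0.48701771 -0.27906801 -0.03321555] [0.9 1.7]
in carton [ 0.0064 -0.0004  0.    ] 0.005156975298643028
[ 0.4890166  -0.27913443  0.15      ]
now [ 0.4856 -0.0947  0.2288] yawy deg 87.2 -> tool d mm [ -12.5 -184.1   78.8] dist 201 spin -0.016 rad
```

Emit:
{"api": "servo_tool", "payload": {"increments": [{"x":-2,"y":-30,"z":0,"spin":-0.016},{"x":-2,"y":-31,"z":0,"spin":0},{"x":-2,"y":-31,"z":0,"spin":0},{"x":-2,"y":-31,"z":0,"spin":0},{"x":-2,"y":-31,"z":0,"spin":0},{"x":-2,"y":-30,"z":0,"spin":0},{"x":0,"y":0,"z":0,"spin":0}]}}

```text
time: 11.62
ee_pos: [0.4912, -0.2837, 0.2278]
ee_rot: [[-0.999, 0.038, -0.0], [0.038, 0.999, -0.001], [0.0, -0.001, -1.0]]
force: [0.6, -0.7, -0.4]
grip_width: 0.0853
```

Run:
```python
from h import *
sc=np.load("poses.npz")["scr"]; goto(*W(sc,[.002,0,.045])[0],sc[2]+np.pi/2)
snap("10")
crop("scene","10",80,220,100,240,5)
```

```text
now [ 0.4912 -0.2837  0.2278] yawy deg 87.8 -> tool d mm [  2.3   4.7 182.8] dist 183 spin -0.004 rad
```

View pics/scene_10_c80.png

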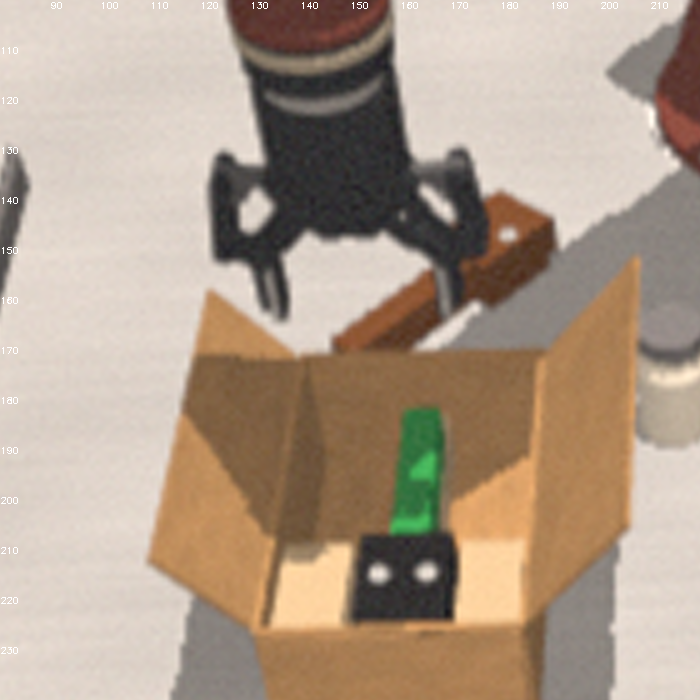

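At full opening the knuckles span about 165 mm, which is too close to the rim. I'll narrow the jaws to about 50 mm before going down.

Emit:
{"api": "servo_tool", "payload": {"increments": [{"x":2,"y":4.5,"z":25,"spin":0},{"x":0,"y":0,"z":25,"spin":0},{"x":0,"y":0,"z":25,"spin":0},{"x":0,"y":0,"z":0,"spin":0}], "jaw": 0.6}}

```text
time: 12.05
ee_pos: [0.488, -0.2716, 0.1487]
ee_rot: [[-1.0, 0.031, -0.005], [0.031, 1.0, 0.005], [0.005, 0.005, -1.0]]
force: [-1.3, 0.5, -0.7]
grip_width: 0.0513
```

Run:
```python
from h import *
sc=np.load("poses.npz")["scr"]; goto(*W(sc,[.002,0,.045])[0],sc[2]+np.pi/2)
print(observe()["grip_width"])
snap("11")
crop("scene","11",80,220,120,240,5)
```

```text
now [ 0.488  -0.2716  0.1487] yawy deg 88.2 -> tool d mm [ -1.8  -8.  103.7] dist 104 spin 0.003 rad
0.051305706727497465
```

View pics/scene_11_c80.png

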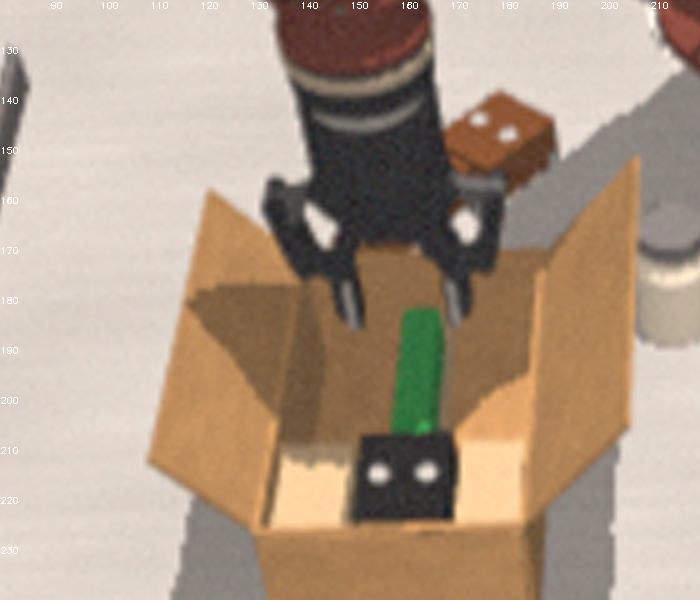

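Emit:
{"api": "servo_tool", "payload": {"increments": [{"x":0,"y":0,"z":0,"spin":0},{"x":0,"y":0,"z":0,"spin":0},{"x":0,"y":0,"z":0,"spin":0}]}}

```text
time: 12.4
ee_pos: [0.4905, -0.2751, 0.1553]
ee_rot: [[-1.0, 0.03, 0.002], [0.03, 1.0, -0.002], [-0.002, -0.002, -1.0]]
force: [-0.2, -0.3, 0.0]
grip_width: 0.0513
```

Run:
```python
from h import *
sc=np.load("poses.npz")["scr"]; goto(*W(sc,[.002,0,.045])[0],sc[2]+np.pi/2)
```

```text
now [ 0.4905 -0.2751  0.1553] yawy deg 88.3 -> tool d mm [  1.6  -3.9 110.3] dist 110 spin 0.003 rad
```

Emit:
{"api": "servo_tool", "payload": {"increments": [{"x":1,"y":-2,"z":10,"spin":0},{"x":0.5,"y":-2,"z":18,"spin":0},{"x":0,"y":0,"z":18,"spin":0},{"x":0,"y":0,"z":18,"spin":0},{"x":0,"y":0,"z":16,"spin":0},{"x":0,"y":0,"z":12,"spin":0},{"x":0,"y":0,"z":8,"spin":0},{"x":0,"y":0,"z":4,"spin":0}]}}

```text
time: 13.07
ee_pos: [0.4877, -0.2783, 0.0483]
ee_rot: [[-1.0, 0.03, -0.001], [0.03, 1.0, 0.001], [0.001, 0.001, -1.0]]
force: [0.0, 0.1, -0.5]
grip_width: 0.0511
```

Emit:
{"api": "servo_tool", "payload": {"increments": [{"x":0,"y":0,"z":2,"spin":0},{"x":0,"y":0,"z":0,"spin":0},{"x":0,"y":0,"z":0,"spin":0},{"x":0,"y":0,"z":0,"spin":0}]}}

```text
time: 13.4
ee_pos: [0.4887, -0.279, 0.0485]
ee_rot: [[-1.0, 0.03, 0.001], [0.03, 1.0, -0.001], [-0.001, -0.001, -1.0]]
force: [-0.4, 0.3, -0.9]
grip_width: 0.0515
```

Run:
```python
from h import *
sc=np.load("poses.npz")["scr"]; goto(*W(sc,[.002,0,.045])[0],sc[2]+np.pi/2)
snap("12")
crop("scene","12",80,220,120,240,5)
```

```text
now [ 0.4887 -0.279   0.0485] yawy deg 88.3 -> tool d mm [-0.3 -0.1  3.5] dist 3 spin 0.003 rad
```

View pics/scene_12_c80.png

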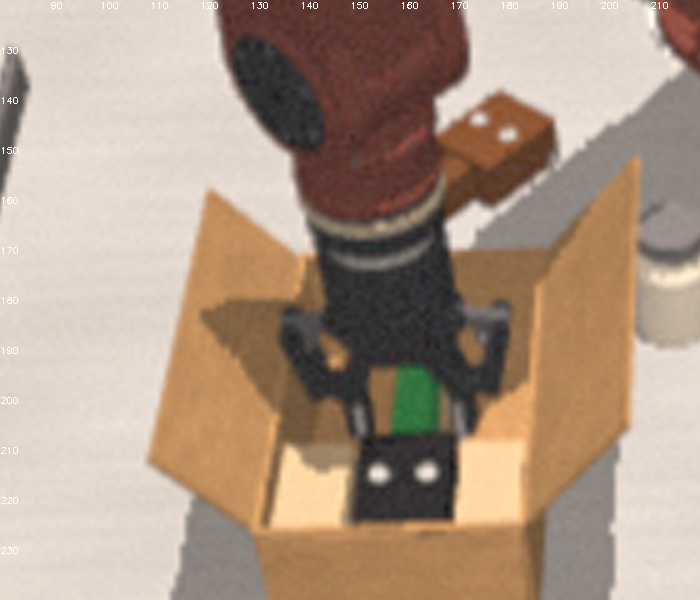

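The fingers straddle the handle symmetrically. I'll lower 3 mm and close.

Emit:
{"api": "servo_tool", "payload": {"increments": [{"x":0,"y":0,"z":3,"spin":0},{"x":0,"y":0,"z":0,"spin":0}]}}

```text
time: 13.67
ee_pos: [0.4881, -0.2785, 0.0442]
ee_rot: [[-1.0, 0.03, -0.0], [0.03, 1.0, 0.0], [0.0, 0.0, -1.0]]
force: [-0.5, -0.3, 0.6]
grip_width: 0.0511
```

Emit:
{"api": "servo_tool", "payload": {"increments": [{"x":0,"y":0,"z":0,"spin":0},{"x":0,"y":0,"z":0,"spin":0},{"x":0,"y":0,"z":0,"spin":0},{"x":0,"y":0,"z":0,"spin":0},{"x":0,"y":0,"z":0,"spin":0},{"x":0,"y":0,"z":0,"spin":0}], "jaw": 0}}

```text
time: 14.17
ee_pos: [0.4883, -0.2786, 0.0447]
ee_rot: [[-1.0, 0.03, 0.0], [0.03, 1.0, -0.0], [-0.0, -0.0, -1.0]]
force: [0.4, 0.4, 2.2]
grip_width: 0.023
```

Emit:
{"api": "servo_tool", "payload": {"increments": [{"x":0,"y":0,"z":-4,"spin":0},{"x":0,"y":0,"z":-8,"spin":0},{"x":0,"y":0,"z":-12,"spin":0},{"x":0,"y":0,"z":-16,"spin":0},{"x":0,"y":0,"z":-16,"spin":0},{"x":0,"y":0,"z":-16,"spin":0},{"x":0,"y":0,"z":-8,"spin":0},{"x":0,"y":0,"z":0,"spin":0}]}}

```text
time: 14.83
ee_pos: [0.4892, -0.2796, 0.1275]
ee_rot: [[-1.0, 0.03, 0.003], [0.03, 1.0, -0.003], [-0.003, -0.003, -1.0]]
force: [1.7, -0.3, -2.7]
grip_width: 0.0233
```

Run:
```python
from h import *
sc=np.load("poses.npz")["scr"]; goto(*W(sc,[.002,0,.045])[0],sc[2]+np.pi/2)
print(observe()["grip_width"])
snap("13")
crop("scene","13",80,220,110,240,5)
```

```text
now [ 0.4892 -0.2796  0.1275] yawy deg 88.3 -> tool d mm [ 0.5  0.6 82.5] dist 82 spin 0.003 rad
0.02331264529186803
```

View pics/scene_13_c80.png

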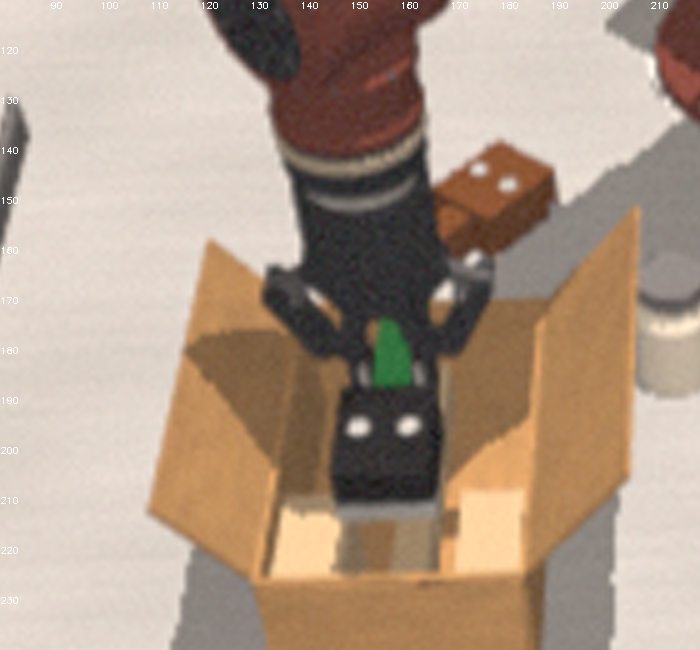

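The scraper is held level, with a width of 23 mm and about 2.5 N of weight. I'll lift higher, then carry it to the board.

Emit:
{"api": "servo_tool", "payload": {"increments": [{"x":0,"y":0,"z":-12,"spin":0},{"x":0,"y":0,"z":-20,"spin":0},{"x":0,"y":0,"z":-25,"spin":0},{"x":0,"y":0,"z":-20,"spin":0},{"x":0,"y":0,"z":-14,"spin":0},{"x":0,"y":0,"z":-7,"spin":0},{"x":0,"y":0,"z":0,"spin":0}]}}

```text
time: 15.52
ee_pos: [0.4886, -0.279, 0.224]
ee_rot: [[-1.0, 0.03, 0.001], [0.03, 1.0, -0.001], [-0.001, -0.001, -1.0]]
force: [-0.8, -0.1, -3.5]
grip_width: 0.0233
```

Run:
```python
from h import *
P=np.load("poses.npz");b=P["board"]; goto(*W(b,[-.043,0,.22])[0],b[2]+np.pi/2)
```

```text
now [ 0.4886 -0.279   0.224 ] yawy deg 88.3 -> tool d mm [ 10.5 286.2   3.7] dist 286 spin 0.108 rad
```

Emit:
{"api": "servo_tool", "payload": {"increments": [{"x":1,"y":15,"z":0,"spin":0},{"x":1,"y":25,"z":0,"spin":0},{"x":1,"y":30,"z":0,"spin":0},{"x":1,"y":30,"z":0,"spin":0},{"x":1,"y":30,"z":0,"spin":0},{"x":1,"y":30,"z":0,"spin":0},{"x":1,"y":30,"z":0,"spin":0},{"x":1,"y":30,"z":0,"spin":0}]}}

```text
time: 16.18
ee_pos: [0.4856, -0.0563, 0.2209]
ee_rot: [[-1.0, 0.03, -0.002], [0.03, 1.0, 0.001], [0.002, 0.001, -1.0]]
force: [0.3, 0.8, -3.3]
grip_width: 0.0234
```

Emit:
{"api": "servo_tool", "payload": {"increments": [{"x":1,"y":25,"z":0,"spin":0},{"x":1,"y":18,"z":0,"spin":0},{"x":0,"y":13,"z":0,"spin":0},{"x":0,"y":7,"z":0,"spin":0.03},{"x":0,"y":3,"z":0,"spin":0.04},{"x":0,"y":0,"z":0,"spin":0.03},{"x":0,"y":0,"z":0,"spin":0},{"x":0,"y":0,"z":0,"spin":0}]}}

```text
time: 16.85
ee_pos: [0.486, 0.0081, 0.2214]
ee_rot: [[-0.992, 0.128, -0.002], [0.128, 0.992, 0.001], [0.002, 0.0, -1.0]]
force: [-0.8, 0.1, -1.5]
grip_width: 0.023
```

Run:
```python
from h import *
P=np.load("poses.npz");b=P["board"]; goto(*W(b,[-.043,0,.0205])[0],b[2]+np.pi/2)
```

```text
now [0.486  0.0081 0.2214] yawy deg 82.6 -> tool d mm [ -1.   -0.6 200.9] dist 201 spin 0.009 rad
```

Emit:
{"api": "servo_tool", "payload": {"increments": [{"x":0,"y":0,"z":12,"spin":0.009},{"x":0,"y":0,"z":24,"spin":0},{"x":0,"y":0,"z":30,"spin":0},{"x":0,"y":0,"z":30,"spin":0},{"x":0,"y":0,"z":30,"spin":0},{"x":0,"y":0,"z":25,"spin":0},{"x":0,"y":0,"z":18,"spin":0},{"x":0,"y":0,"z":10,"spin":0}]}}

```text
time: 17.52
ee_pos: [0.4844, 0.0081, 0.0396]
ee_rot: [[-0.99, 0.138, -0.004], [0.138, 0.99, 0.001], [0.005, 0.001, -1.0]]
force: [0.1, 0.7, -3.5]
grip_width: 0.0233
```

Emit:
{"api": "servo_tool", "payload": {"increments": [{"x":0,"y":0,"z":5,"spin":0},{"x":0,"y":0,"z":2,"spin":0},{"x":0,"y":0,"z":0,"spin":0},{"x":0,"y":0,"z":0,"spin":0},{"x":0,"y":0,"z":0,"spin":0}]}}

```text
time: 17.93
ee_pos: [0.4877, 0.0073, 0.0377]
ee_rot: [[-0.99, 0.138, 0.002], [0.138, 0.99, -0.0], [-0.002, -0.0, -1.0]]
force: [0.1, -0.4, -3.8]
grip_width: 0.023
```

Run:
```python
from h import *
P=np.load("poses.npz");b=P["board"]; goto(*W(b,[-.043,0,.0195])[0],b[2]+np.pi/2)
snap("14"); crop("scene","14",200,320,140,270,5)
```

```text
now [0.4877 0.0073 0.0377] yawy deg 82.0 -> tool d mm [ 1.1 -0.  18.2] dist 18 spin -0.001 rad
```

View pics/scene_14_c200.png

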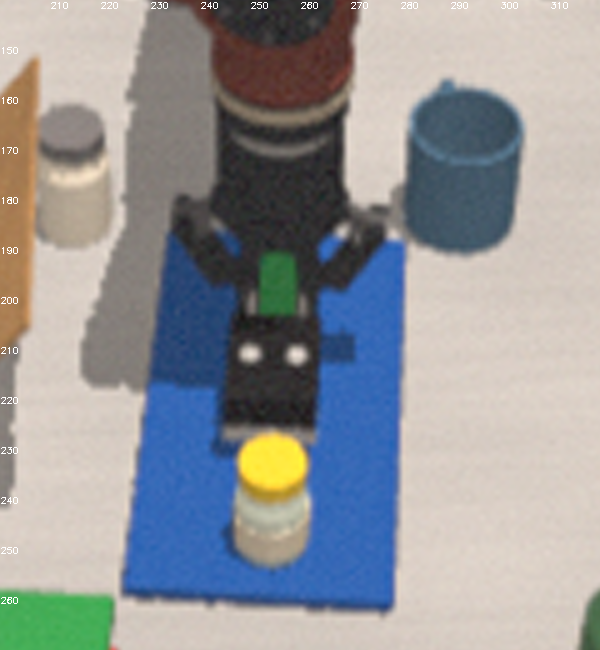

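Emit:
{"api": "servo_tool", "payload": {"increments": [{"x":0.5,"y":0,"z":5,"spin":0},{"x":0.5,"y":0,"z":4,"spin":0},{"x":0,"y":0,"z":3,"spin":0},{"x":0,"y":0,"z":2,"spin":0},{"x":0,"y":0,"z":1,"spin":0},{"x":0,"y":0,"z":0,"spin":0},{"x":0,"y":0,"z":0,"spin":0}]}}

```text
time: 18.62
ee_pos: [0.4858, 0.0077, 0.0216]
ee_rot: [[-0.99, 0.138, -0.0], [0.138, 0.99, 0.0], [0.0, 0.0, -1.0]]
force: [0.1, 0.3, -2.9]
grip_width: 0.023
```

Emit:
{"api": "servo_tool", "payload": {"increments": [{"x":0,"y":0,"z":1,"spin":0},{"x":0,"y":0,"z":1,"spin":0},{"x":0,"y":0,"z":0,"spin":0},{"x":0,"y":0,"z":0,"spin":0}]}}

```text
time: 18.95
ee_pos: [0.486, 0.0077, 0.0197]
ee_rot: [[-0.99, 0.138, 0.0], [0.138, 0.99, -0.0], [-0.0, 0.0, -1.0]]
force: [1.1, -0.6, -2.8]
grip_width: 0.023
```

Emit:
{"api": "servo_tool", "payload": {"increments": [{"x":0,"y":0,"z":0.7,"spin":0},{"x":0,"y":0,"z":0.5,"spin":0},{"x":0,"y":0,"z":0,"spin":0},{"x":0,"y":0,"z":0,"spin":0}]}}

```text
time: 19.28
ee_pos: [0.486, 0.0077, 0.0197]
ee_rot: [[-0.99, 0.138, 0.0], [0.138, 0.99, -0.0], [-0.0, -0.0, -1.0]]
force: [-5.4, 1.2, 11.4]
grip_width: 0.0233
```

Contact at TCP z = 0.0197, as expected. Now I release and back off upward.

Emit:
{"api": "servo_tool", "payload": {"increments": [{"x":0,"y":0,"z":0,"spin":0},{"x":0,"y":0,"z":0,"spin":0},{"x":0,"y":0,"z":0,"spin":0},{"x":0,"y":0,"z":0,"spin":0}], "jaw": 0.6}}

```text
time: 19.62
ee_pos: [0.4859, 0.0077, 0.0183]
ee_rot: [[-0.99, 0.138, 0.0], [0.138, 0.99, 0.0], [-0.0, 0.0, -1.0]]
force: [0.0, -0.0, -0.2]
grip_width: 0.0514
```

Emit:
{"api": "servo_tool", "payload": {"increments": [{"x":0,"y":0,"z":-6,"spin":0},{"x":0,"y":0,"z":-14,"spin":0},{"x":0,"y":0,"z":-24,"spin":0},{"x":0,"y":0,"z":-30,"spin":0},{"x":0,"y":0,"z":-30,"spin":0},{"x":0,"y":0,"z":-30,"spin":0},{"x":0,"y":0,"z":-18,"spin":0},{"x":0,"y":0,"z":-8,"spin":0}]}}

```text
time: 20.28
ee_pos: [0.4871, 0.0074, 0.182]
ee_rot: [[-0.99, 0.138, 0.004], [0.138, 0.99, -0.001], [-0.005, -0.0, -1.0]]
force: [0.3, -1.1, 0.2]
grip_width: 0.0513
```

Emit:
{"api": "servo_tool", "payload": {"increments": [{"x":0,"y":0,"z":0,"spin":0},{"x":0,"y":0,"z":0,"spin":0},{"x":0,"y":0,"z":0,"spin":0}], "jaw": 1}}

```text
time: 20.53
ee_pos: [0.485, 0.0079, 0.1767]
ee_rot: [[-0.99, 0.138, -0.002], [0.138, 0.99, 0.001], [0.002, 0.0, -1.0]]
force: [0.0, 0.1, 0.6]
grip_width: 0.0843
```

Run:
```python
from h import *
P=dict(np.load("poses.npz"));b=P["board"]
sc=W(b,[-.045,0,0])[0]; sc=np.array([.486-.002*np.cos(b[2]),.0077-.002*np.sin(b[2]),b[2]]); print(sc)
P["scr"]=sc; np.savez("poses.npz",**P)
goto(*W(sc,[.047,0,.2])[0],sc[2]+np.pi/2)
snap("15")
T=[(sc,box(-.092,.022,-.012,.012,.015,.049),(0,0,255)),(sc,box(.022,.092,-.028,.028,.015,.055),(0,255,255))]
crop("scene","15",200,320,140,270,5,T);crop("top","15",210,330,140,260,5,T)
```

```text
[ 0.484019    0.00797504 -0.13795725]
now [0.485  0.0079 0.1767] yawy deg 82.0 -> tool d mm [-45.9  -0.  -23.4] dist 52 spin -0.001 rad
```

View pics/scene_15_c200.png

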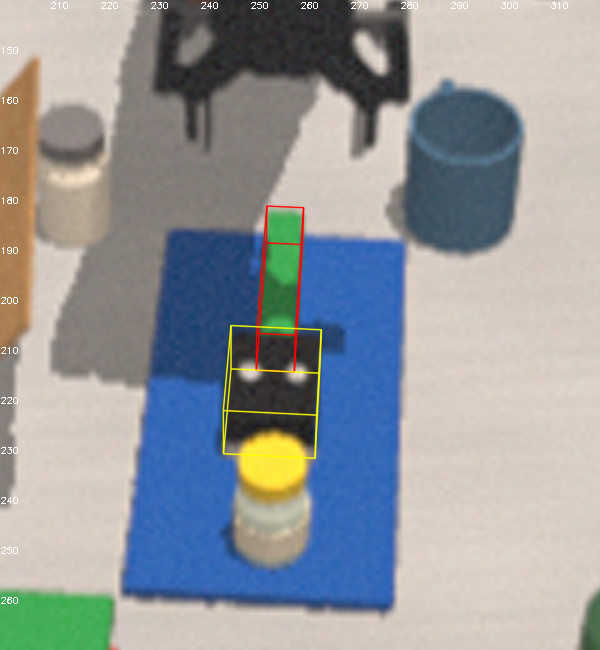

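View pics/top_15_c210.png

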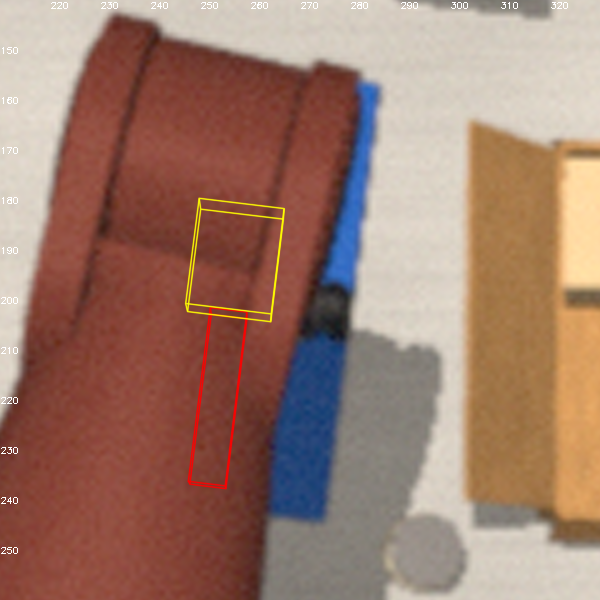

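The scraper lies flat on the board and the overlay matches. Before regripping I'll check the height of the cradle's side tabs from the first pictures, because the fingers come down over them.

Run:
```python
from h import *
crop("top","0",145,200,155,235,10,out="pics/cr_t.png"); crop("scene","0",320,375,170,250,10,out="pics/cr_s.png")
a=cv2.imread("pics/cr_t.png");b=cv2.imread("pics/cr_s.png");print(a.shape,b.shape)
cv2.imwrite("pics/cr.png",cv2.resize(np.hstack([a,b]),(800,582)))
```

```text
(800, 550, 3) (800, 550, 3)
```

View pics/cr.png

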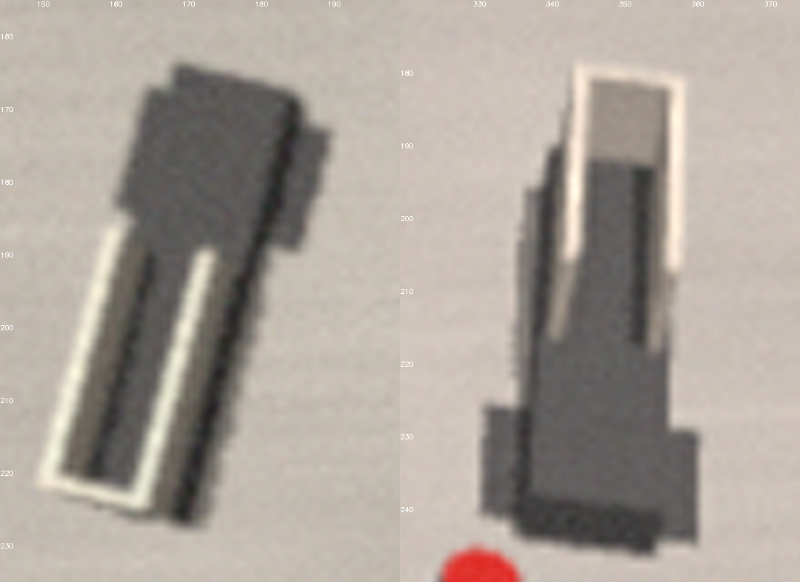

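Run:
```python
from h import *
P=dict(np.load("poses.npz"))
t=lambda x,y:(145+x/7.27-.5,155+y/7.27-.5); s=lambda x,y:(320+(x-400)/7.27-.5,170+y/7.27-.5)
o=[("top",t(122,220),(.012,.021,.08)),("top",t(207,249),(.012,-.021,.08)),("top",t(148,500),(-.1025,-.021,.08)),("top",t(49,478),(-.1025,.021,.08)),
("top",t(176,63),(.1,.028,.03)),("top",t(297,95),(.1,-.028,.03)),
("scene",s(581,70),(-.1025,-.021,.08)),("scene",s(680,82),(-.1025,.021,.08)),("scene",s(573,262),(.012,-.021,.08)),("scene",s(674,268),(.012,.021,.08)),
("scene",s(524,495),(.1,-.028,.03)),("scene",s(660,507),(.1,.028,.03))]
for q in(o[:6],o[6:],o):
    c,r=fit(q,P["cradle"]); print(c,r.round(1).tolist())
P["cradle"]=c; np.savez("poses.npz",**P)
T=[(c,box(-.1,.012,.018,.024,.08,.08)+box(-.1,.012,-.024,-.018,.08,.08),(0,0,255)),(c,box(-.105,.1,-.028,.028,.03,.03),(255,0,0))]
a=crop("top","0",145,200,155,235,10,T); b=crop("scene","0",320,375,170,250,10,T)
cv2.imwrite("pics/cr2.png",cv2.resize(np.hstack([a,b]),(800,582)))
```

```text
[ 0.54001807  0.28970066 -0.24968715] [[-0.4, 1.1], [0.5, 0.1], [-0.6, 0.1], [0.3, 0.1], [0.4, -0.5], [-0.2, -1.1]]
[ 0.54201237  0.29277898 -0.25957983] [[0.2, -0.0], [-0.1, 0.0], [-0.4, -0.7], [-0.3, 0.4], [0.1, -0.4], [0.4, 0.7]]
[ 0.54104838  0.29149047 -0.25524495] [[-0.9, 0.8], [-0.0, -0.2], [-1.4, -0.2], [-0.4, -0.3], [0.0, -0.7], [-0.6, -1.3], [-0.4, -0.2], [-0.7, -0.2], [-0.9, -0.9], [-0.8, 0.1], [-0.2, -0.6], [0.1, 0.4]]
```

View pics/cr2.png

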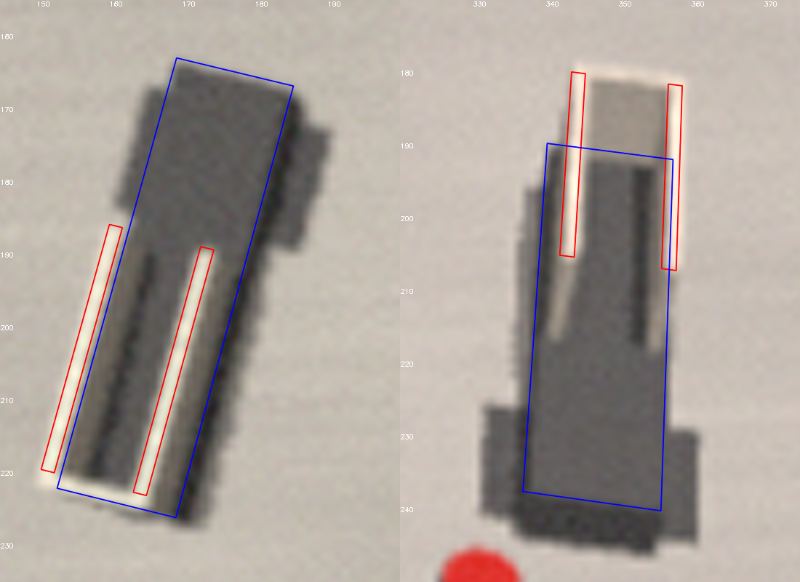

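The cradle fit holds within about 1 px, and the tabs look like low plates. Now I grip the head at scraper x of about +47 mm.

Emit:
{"api": "servo_tool", "payload": {"increments": [{"x":-8,"y":0,"z":0,"spin":0},{"x":-14,"y":0,"z":0,"spin":0},{"x":-14,"y":0,"z":0,"spin":0},{"x":-7,"y":0,"z":0,"spin":0},{"x":-3,"y":0,"z":0,"spin":0},{"x":0,"y":0,"z":0,"spin":0},{"x":0,"y":0,"z":0,"spin":0}], "jaw": 1}}

```text
time: 21.22
ee_pos: [0.5308, 0.0015, 0.1779]
ee_rot: [[-0.99, 0.138, -0.001], [0.138, 0.99, 0.0], [0.001, 0.0, -1.0]]
force: [0.4, -0.2, 0.3]
grip_width: 0.0854
```

Run:
```python
from h import *
P=dict(np.load("poses.npz"));sc=P["scr"]
goto(*W(sc,[.047,0,.015])[0],sc[2]+np.pi/2)
snap("16"); crop("scene","16",200,320,130,270,5)
```

```text
now [0.5308 0.0015 0.1779] yawy deg 82.1 -> tool d mm [-0.000e+00 -1.000e-01  1.629e+02] dist 163 spin -0.001 rad
```

View pics/scene_16_c200.png

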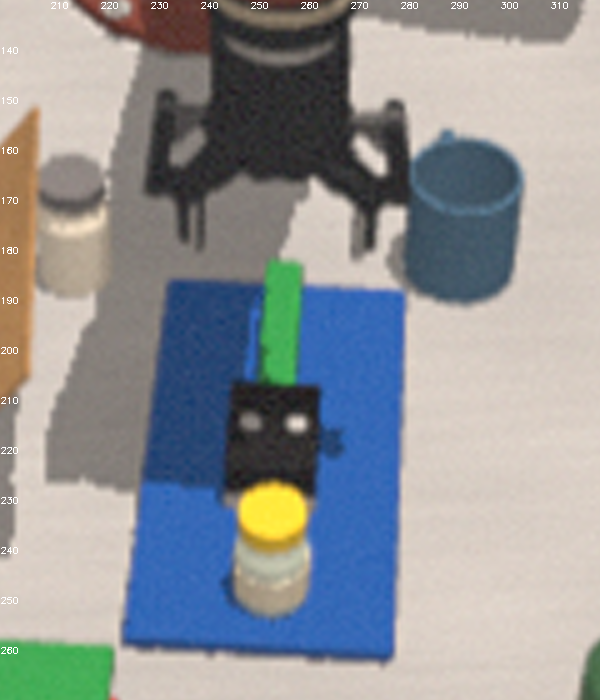

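Emit:
{"api": "servo_tool", "payload": {"increments": [{"x":0,"y":0,"z":12,"spin":0},{"x":0,"y":0,"z":24,"spin":0},{"x":0,"y":0,"z":30,"spin":0},{"x":0,"y":0,"z":30,"spin":0},{"x":0,"y":0,"z":24,"spin":0},{"x":0,"y":0,"z":16,"spin":0},{"x":0,"y":0,"z":10,"spin":0},{"x":0,"y":0,"z":5,"spin":0}]}}

```text
time: 21.98
ee_pos: [0.53, 0.0017, 0.0254]
ee_rot: [[-0.99, 0.138, -0.002], [0.138, 0.99, 0.001], [0.002, 0.0, -1.0]]
force: [-0.2, -0.1, 0.1]
grip_width: 0.0854
```

Emit:
{"api": "servo_tool", "payload": {"increments": [{"x":0,"y":0,"z":4,"spin":0},{"x":0,"y":0,"z":3,"spin":0},{"x":0,"y":0,"z":2,"spin":0},{"x":0,"y":0,"z":0,"spin":0},{"x":0,"y":0,"z":0,"spin":0},{"x":0,"y":0,"z":0,"spin":0}]}}

```text
time: 22.48
ee_pos: [0.5318, 0.0012, 0.019]
ee_rot: [[-0.99, 0.138, 0.001], [0.138, 0.99, -0.0], [-0.001, -0.0, -1.0]]
force: [0.1, 0.8, -1.5]
grip_width: 0.0855
```

Run:
```python
from h import *
P=dict(np.load("poses.npz"));sc=P["scr"]
goto(*W(sc,[.047,0,.015])[0],sc[2]+np.pi/2)
snap("17"); crop("scene","17",200,320,130,270,5)
```

```text
now [0.5318 0.0012 0.019 ] yawy deg 82.0 -> tool d mm [1.3 0.1 4. ] dist 4 spin -0.001 rad
```

View pics/scene_17_c200.png

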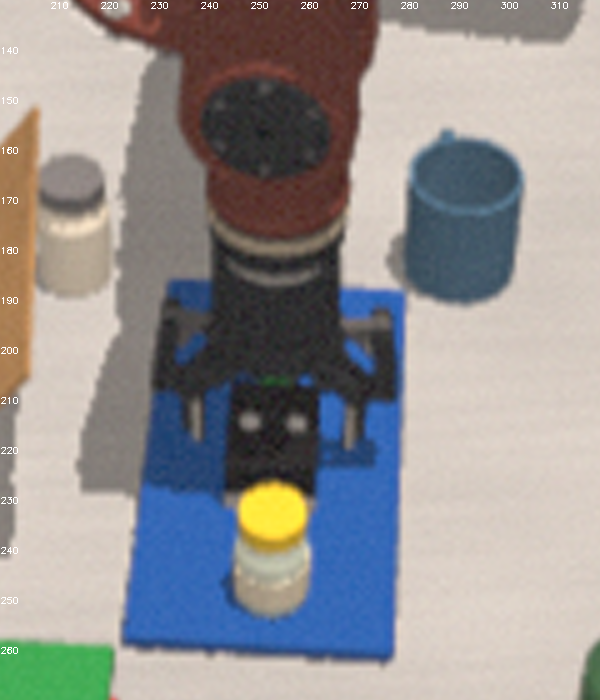

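Emit:
{"api": "servo_tool", "payload": {"increments": [{"x":0,"y":0,"z":2,"spin":0},{"x":0,"y":0,"z":1,"spin":0},{"x":0,"y":0,"z":0,"spin":0},{"x":0,"y":0,"z":0,"spin":0}]}}

```text
time: 22.92
ee_pos: [0.5312, 0.0014, 0.0152]
ee_rot: [[-0.99, 0.138, -0.0], [0.138, 0.99, 0.0], [0.0, 0.0, -1.0]]
force: [-0.4, 0.1, 0.2]
grip_width: 0.0856
```

Emit:
{"api": "servo_tool", "payload": {"increments": [{"x":0,"y":0,"z":0,"spin":0},{"x":0,"y":0,"z":0,"spin":0},{"x":0,"y":0,"z":0,"spin":0},{"x":0,"y":0,"z":0,"spin":0},{"x":0,"y":0,"z":0,"spin":0},{"x":0,"y":0,"z":0,"spin":0}], "jaw": 0}}

```text
time: 23.42
ee_pos: [0.5316, 0.0013, 0.0156]
ee_rot: [[-0.99, 0.138, 0.0], [0.138, 0.99, 0.0], [-0.0, 0.0, -1.0]]
force: [-0.3, 0.0, 2.5]
grip_width: 0.0552
```

Emit:
{"api": "servo_tool", "payload": {"increments": [{"x":0,"y":0,"z":-3,"spin":0},{"x":0,"y":0,"z":-5,"spin":0},{"x":0,"y":0,"z":-8,"spin":0},{"x":0,"y":0,"z":-12,"spin":0},{"x":0,"y":0,"z":-12,"spin":0},{"x":0,"y":0,"z":-8,"spin":0},{"x":0,"y":0,"z":-4,"spin":0},{"x":0,"y":0,"z":0,"spin":0}]}}

```text
time: 24.08
ee_pos: [0.5323, 0.0011, 0.069]
ee_rot: [[-0.99, 0.138, 0.002], [0.138, 0.99, -0.001], [-0.002, -0.0, -1.0]]
force: [0.2, 0.6, -3.3]
grip_width: 0.0553
```

Run:
```python
from h import *
P=dict(np.load("poses.npz"));sc=P["scr"]
goto(*W(sc,[.047,0,.015])[0],sc[2]+np.pi/2)
snap("18"); crop("scene","18",200,320,130,270,5)
```

```text
now [0.5323 0.0011 0.069 ] yawy deg 82.1 -> tool d mm [ 1.9  0.1 54. ] dist 54 spin -0.001 rad
```

View pics/scene_18_c200.png

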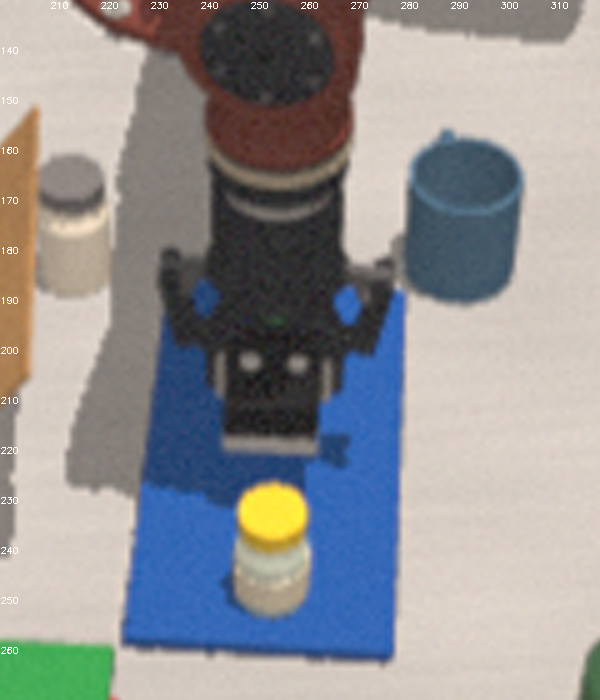

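Held by the head, level, at 55 mm width. I'll lift and carry to above the cradle.

Emit:
{"api": "servo_tool", "payload": {"increments": [{"x":0,"y":0,"z":-10,"spin":0},{"x":0,"y":0,"z":-18,"spin":0},{"x":0,"y":0,"z":-22,"spin":0},{"x":0,"y":0,"z":-22,"spin":0},{"x":0,"y":0,"z":-18,"spin":0},{"x":0,"y":0,"z":-12,"spin":0},{"x":0,"y":0,"z":-6,"spin":0},{"x":0,"y":0,"z":0,"spin":0}]}}

```text
time: 24.85
ee_pos: [0.5319, 0.0012, 0.1765]
ee_rot: [[-0.99, 0.138, 0.002], [0.138, 0.99, -0.0], [-0.002, -0.0, -1.0]]
force: [-0.6, 0.5, -2.8]
grip_width: 0.0555
```

Run:
```python
from h import *
P=dict(np.load("poses.npz"));c=P["cradle"]
print(W(c,[.048,0,.17])); goto(*W(c,[.048,0,.17])[0],c[2]+np.pi/2)
```

```text
[[0.58749326 0.27937131 0.17      ]]
now [0.5319 0.0012 0.1765] yawy deg 82.0 -> tool d mm [-16.6 283.2   6.5] dist 284 spin 0.116 rad
```

Emit:
{"api": "servo_tool", "payload": {"increments": [{"x":-1,"y":15,"z":0,"spin":0},{"x":-2,"y":25,"z":0,"spin":0},{"x":-2,"y":30,"z":0,"spin":0},{"x":-2,"y":30,"z":0,"spin":0},{"x":-2,"y":30,"z":0,"spin":0},{"x":-2,"y":30,"z":0,"spin":0},{"x":-2,"y":30,"z":0,"spin":0},{"x":-2,"y":30,"z":0,"spin":0}]}}

```text
time: 25.52
ee_pos: [0.576, 0.2186, 0.1735]
ee_rot: [[-0.99, 0.138, -0.002], [0.138, 0.99, -0.0], [0.002, -0.001, -1.0]]
force: [0.4, -0.9, -2.2]
grip_width: 0.0551
```

Emit:
{"api": "servo_tool", "payload": {"increments": [{"x":-1,"y":25,"z":0,"spin":0},{"x":-1,"y":18,"z":0,"spin":0},{"x":0,"y":10,"z":0,"spin":0.02},{"x":0,"y":6,"z":0,"spin":0.03},{"x":0,"y":3,"z":0,"spin":0.03},{"x":0,"y":0,"z":0,"spin":0.03},{"x":0,"y":0,"z":0,"spin":0},{"x":0,"y":0,"z":0,"spin":0}]}}

```text
time: 26.18
ee_pos: [0.5869, 0.2781, 0.1739]
ee_rot: [[-0.969, 0.245, -0.002], [0.245, 0.969, -0.001], [0.002, -0.001, -1.0]]
force: [-0.9, -0.4, -3.3]
grip_width: 0.0554
```

Emit:
{"api": "servo_tool", "payload": {"increments": [{"x":0,"y":0,"z":0,"spin":0},{"x":0,"y":0,"z":0,"spin":0},{"x":0,"y":0,"z":0,"spin":0}]}}

```text
time: 26.43
ee_pos: [0.5874, 0.2781, 0.1752]
ee_rot: [[-0.969, 0.246, -0.0], [0.246, 0.969, 0.0], [0.0, -0.0, -1.0]]
force: [1.0, 0.5, -1.9]
grip_width: 0.0552
```

Run:
```python
from h import *
P=dict(np.load("poses.npz"));c=P["cradle"]
goto(*W(c,[.048,0,.12])[0],c[2]+np.pi/2)
snap("19"); crop("scene","19",280,400,140,260,5)
```

```text
now [0.5874 0.2781 0.1752] yawy deg 75.8 -> tool d mm [ 0.2  1.3 55.2] dist 55 spin 0.007 rad
```

View pics/scene_19_c280.png

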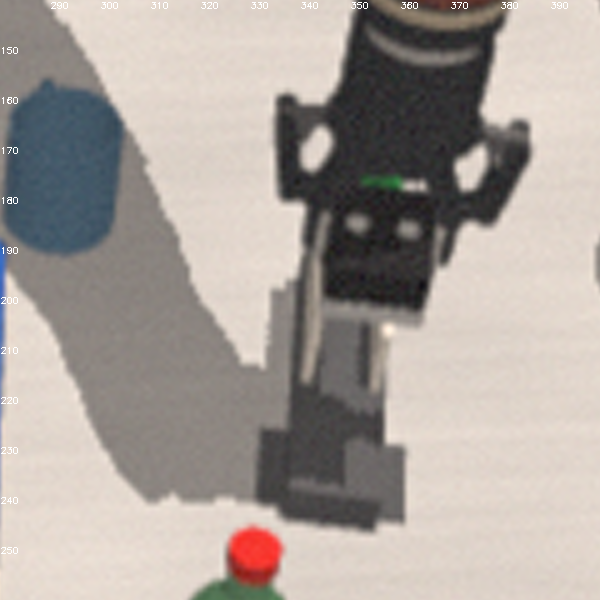

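Emit:
{"api": "servo_tool", "payload": {"increments": [{"x":0,"y":0.6,"z":10,"spin":0.007},{"x":0,"y":0.7,"z":18,"spin":0},{"x":0,"y":0,"z":18,"spin":0},{"x":0,"y":0,"z":14,"spin":0},{"x":0,"y":0,"z":9,"spin":0},{"x":0,"y":0,"z":4,"spin":0},{"x":0,"y":0,"z":0,"spin":0},{"x":0,"y":0,"z":0,"spin":0}]}}

```text
time: 27.2
ee_pos: [0.5881, 0.2796, 0.103]
ee_rot: [[-0.967, 0.253, 0.001], [0.253, 0.967, 0.0], [-0.001, 0.0, -1.0]]
force: [0.8, 0.4, -2.7]
grip_width: 0.0551
```

Emit:
{"api": "servo_tool", "payload": {"increments": [{"x":0,"y":0,"z":0,"spin":0},{"x":0,"y":0,"z":0,"spin":0}]}}

```text
time: 27.37
ee_pos: [0.5885, 0.2797, 0.1036]
ee_rot: [[-0.967, 0.253, 0.002], [0.253, 0.967, 0.001], [-0.002, 0.001, -1.0]]
force: [-0.5, 0.3, -1.9]
grip_width: 0.0554
```

Run:
```python
from h import *
P=dict(np.load("poses.npz"));c=P["cradle"]
goto(*W(c,[.048,0,.031])[0],c[2]+np.pi/2)
z=observe()["ee_pos"][2]-.0006
snap("20")
T=[(c,box(-.092,.022,-.012,.012,z,z+.034),(0,0,255)),(c,box(.022,.092,-.028,.028,z,z+.04),(0,255,255))]
a=crop("scene","20",310,380,160,260,8);b=crop("scene","20",310,380,160,260,8,T); cv2.imwrite("pics/v20.png",cv2.resize(np.hstack([a,b]),(800,571)))
crop("top","20",130,230,130,240,5,T)
```

```text
now [0.5885 0.2797 0.1036] yawy deg 75.3 -> tool d mm [ 1.  -0.6 72.6] dist 73 spin -0.001 rad
```

View pics/v20.png

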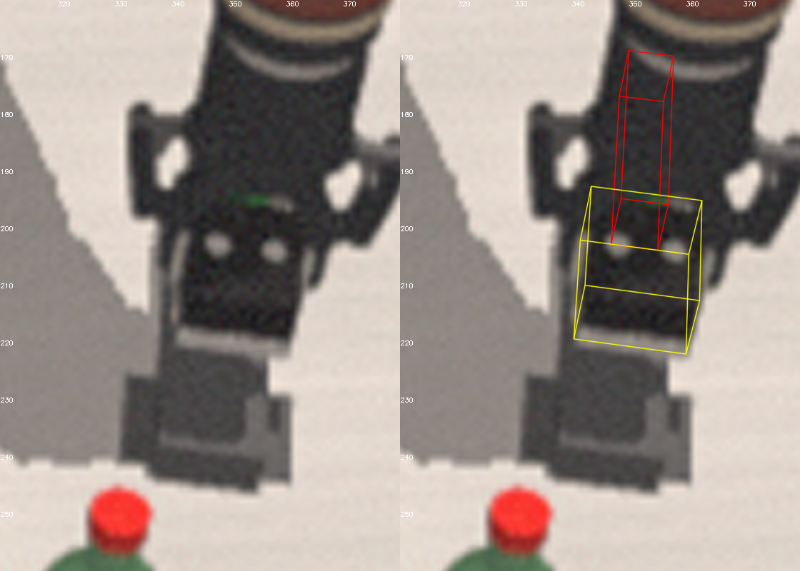

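View pics/top_20_c130.png

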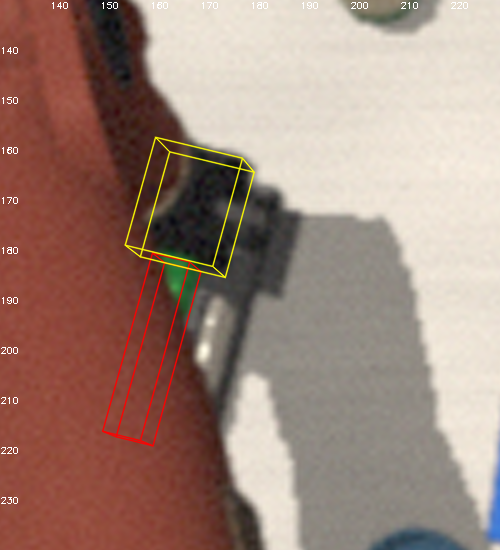

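The held scraper lines up with the cradle model in both cameras. I'll lower in stages and watch the force.

Emit:
{"api": "servo_tool", "payload": {"increments": [{"x":0.5,"y":0,"z":4,"spin":0},{"x":0,"y":0,"z":6,"spin":0},{"x":0,"y":0,"z":7,"spin":0},{"x":0,"y":0,"z":6,"spin":0},{"x":0,"y":0,"z":4,"spin":0},{"x":0,"y":0,"z":2,"spin":0},{"x":0,"y":0,"z":0,"spin":0},{"x":0,"y":0,"z":0,"spin":0}]}}

```text
time: 28.13
ee_pos: [0.5873, 0.2796, 0.0734]
ee_rot: [[-0.967, 0.253, -0.0], [0.253, 0.967, 0.0], [0.0, 0.0, -1.0]]
force: [-0.3, -0.2, -2.5]
grip_width: 0.0554
```

Emit:
{"api": "servo_tool", "payload": {"increments": [{"x":0,"y":0,"z":4,"spin":0},{"x":0,"y":0,"z":6,"spin":0},{"x":0,"y":0,"z":7,"spin":0},{"x":0,"y":0,"z":6,"spin":0},{"x":0,"y":0,"z":4,"spin":0},{"x":0,"y":0,"z":2,"spin":0},{"x":0,"y":0,"z":0,"spin":0},{"x":0,"y":0,"z":0,"spin":0}]}}

```text
time: 28.8
ee_pos: [0.5873, 0.2796, 0.0444]
ee_rot: [[-0.967, 0.253, -0.0], [0.253, 0.967, 0.0], [0.0, 0.0, -1.0]]
force: [0.1, -0.3, -2.3]
grip_width: 0.0555
```

Run:
```python
from h import *
P=dict(np.load("poses.npz"));c=P["cradle"]
goto(*W(c,[.048,0,.0306])[0],c[2]+np.pi/2)
o=observe();print(o["force"].round(1),o["wrist_torque"].round(2)); z=o["ee_pos"][2]-.0006
snap("21")
T=[(c,box(-.092,.022,-.012,.012,z,z+.034),(0,0,255)),(c,box(.022,.092,-.028,.028,z,z+.04),(0,255,255))]
a=crop("scene","21",310,380,160,260,8);b=crop("scene","21",310,380,160,260,8,T); cv2.imwrite("pics/v21.png",cv2.resize(np.hstack([a,b]),(800,571)))
```

```text
now [0.5873 0.2796 0.0444] yawy deg 75.3 -> tool d mm [-0.2 -0.2 13.8] dist 14 spin -0.001 rad
[ 0.1 -0.3 -2.3] [-0.   -0.14  0.  ]
```

View pics/v21.png

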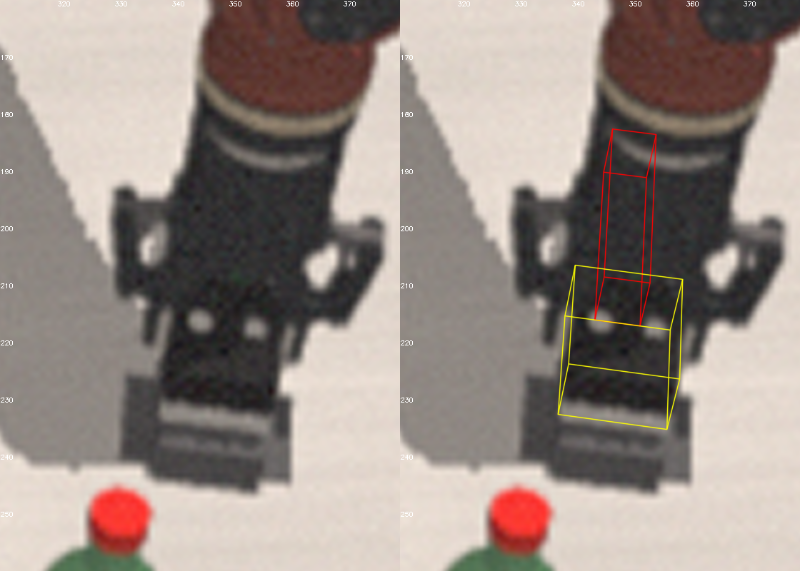

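It is between the cheeks with no contact force. Now the last 14 mm, slowly.

Emit:
{"api": "servo_tool", "payload": {"increments": [{"x":0,"y":0,"z":3,"spin":0},{"x":0,"y":0,"z":3,"spin":0},{"x":0,"y":0,"z":3,"spin":0},{"x":0,"y":0,"z":2,"spin":0},{"x":0,"y":0,"z":1,"spin":0},{"x":0,"y":0,"z":0,"spin":0},{"x":0,"y":0,"z":0,"spin":0}]}}

```text
time: 29.48
ee_pos: [0.5873, 0.2796, 0.0323]
ee_rot: [[-0.967, 0.253, -0.0], [0.253, 0.967, 0.0], [0.0, 0.0, -1.0]]
force: [-0.2, -0.3, -3.2]
grip_width: 0.0557
```

Emit:
{"api": "servo_tool", "payload": {"increments": [{"x":0,"y":0,"z":0.7,"spin":0},{"x":0,"y":0,"z":0.7,"spin":0},{"x":0,"y":0,"z":0,"spin":0},{"x":0,"y":0,"z":0,"spin":0}]}}

```text
time: 29.82
ee_pos: [0.5873, 0.2797, 0.031]
ee_rot: [[-0.967, 0.253, 0.0], [0.253, 0.967, 0.0], [-0.0, 0.0, -1.0]]
force: [0.8, -0.5, -3.1]
grip_width: 0.0552
```

Emit:
{"api": "servo_tool", "payload": {"increments": [{"x":0,"y":0,"z":0.6,"spin":0},{"x":0,"y":0,"z":0.4,"spin":0},{"x":0,"y":0,"z":0,"spin":0},{"x":0,"y":0,"z":0,"spin":0}]}}

```text
time: 30.15
ee_pos: [0.5875, 0.2797, 0.0307]
ee_rot: [[-0.967, 0.253, 0.001], [0.253, 0.967, 0.0], [-0.0, 0.0, -1.0]]
force: [-3.0, -1.1, 4.8]
grip_width: 0.0555
```

Seated: the load changed to +5 N at z = 0.0307, which is the floor height expected. I release and rise.

Emit:
{"api": "servo_tool", "payload": {"increments": [{"x":0,"y":0,"z":0,"spin":0},{"x":0,"y":0,"z":0,"spin":0},{"x":0,"y":0,"z":0,"spin":0},{"x":0,"y":0,"z":0,"spin":0},{"x":0,"y":0,"z":0,"spin":0}], "jaw": 0.95}}

```text
time: 30.57
ee_pos: [0.5873, 0.2797, 0.0299]
ee_rot: [[-0.967, 0.253, 0.0], [0.253, 0.967, 0.0], [-0.0, 0.0, -1.0]]
force: [-0.5, -0.1, 1.3]
grip_width: 0.0811
```

Emit:
{"api": "servo_tool", "payload": {"increments": [{"x":0,"y":0,"z":-4,"spin":0},{"x":0,"y":0,"z":-8,"spin":0},{"x":0,"y":0,"z":-16,"spin":0},{"x":0,"y":0,"z":-24,"spin":0},{"x":0,"y":0,"z":-30,"spin":0},{"x":0,"y":0,"z":-30,"spin":0},{"x":0,"y":0,"z":-30,"spin":0},{"x":0,"y":0,"z":-30,"spin":0}]}}

```text
time: 31.23
ee_pos: [0.5872, 0.2796, 0.2045]
ee_rot: [[-0.967, 0.253, 0.001], [0.253, 0.967, 0.0], [-0.001, 0.001, -1.0]]
force: [0.3, -0.7, -0.3]
grip_width: 0.0812
```

Emit:
{"api": "servo_tool", "payload": {"increments": [{"x":20,"y":20,"z":-10,"spin":0},{"x":20,"y":30,"z":0,"spin":0},{"x":20,"y":30,"z":0,"spin":0},{"x":20,"y":30,"z":0,"spin":0},{"x":20,"y":30,"z":0,"spin":0},{"x":20,"y":20,"z":0,"spin":0},{"x":5,"y":8,"z":0,"spin":0},{"x":0,"y":0,"z":0,"spin":0}]}}

```text
time: 31.9
ee_pos: [0.5076, 0.4759, 0.2126]
ee_rot: [[-0.968, 0.25, 0.0], [0.25, 0.968, 0.001], [-0.0, 0.001, -1.0]]
force: [-0.4, -0.6, -0.6]
grip_width: 0.0814
```

Emit:
{"api": "servo_tool", "payload": {"increments": [{"x":0,"y":0,"z":0,"spin":0},{"x":0,"y":0,"z":0,"spin":0},{"x":0,"y":0,"z":0,"spin":0}]}}

```text
time: 32.15
ee_pos: [0.5099, 0.4724, 0.2123]
ee_rot: [[-0.967, 0.255, 0.0], [0.255, 0.967, -0.0], [-0.0, 0.0, -1.0]]
force: [0.5, -0.3, 0.2]
grip_width: 0.0809
```

Run:
```python
from h import *
P=dict(np.load("poses.npz"));c=P["cradle"]; o=observe(); print(o["ee_pos"],o["force"].round(1),np.abs(o["joint_vel"]).max())
snap("22")
for n in("scene","top"): cv2.imwrite(f"pics/{n}22b.png",cv2.resize(cv2.imread(f"pics/{n}_22.png"),(800,600),interpolation=cv2.INTER_CUBIC))
T=[(c,box(-.092,.022,-.012,.012,.03,.064),(0,0,255)),(c,box(.022,.092,-.028,.028,.03,.07),(0,255,255))]
a=crop("scene","22",310,380,160,260,8);b=crop("scene","22",310,380,160,260,8,T); cv2.imwrite("pics/v22.png",cv2.resize(np.hstack([a,b]),(800,571)))
```

```text
[0.50985179 0.47241802 0.21227811] [ 0.5 -0.3  0.2] 0.10575944537209112
```

View pics/v22.png

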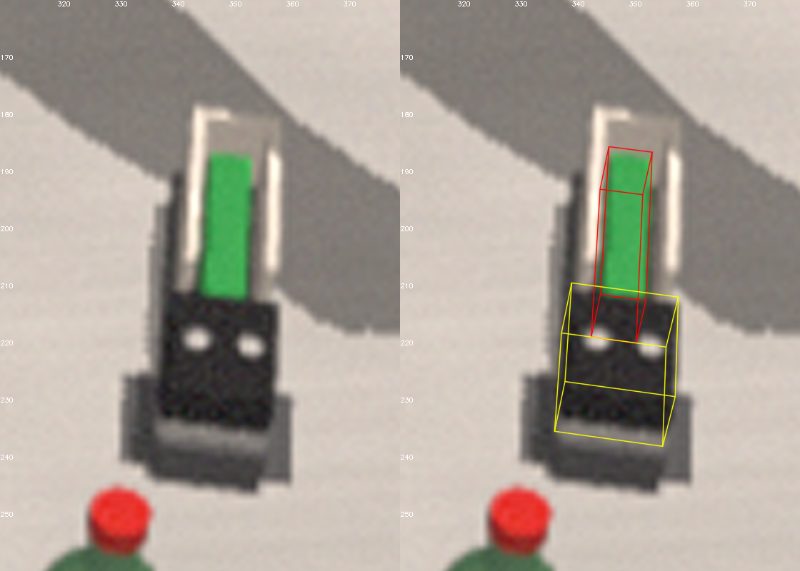

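View pics/scene22b.png

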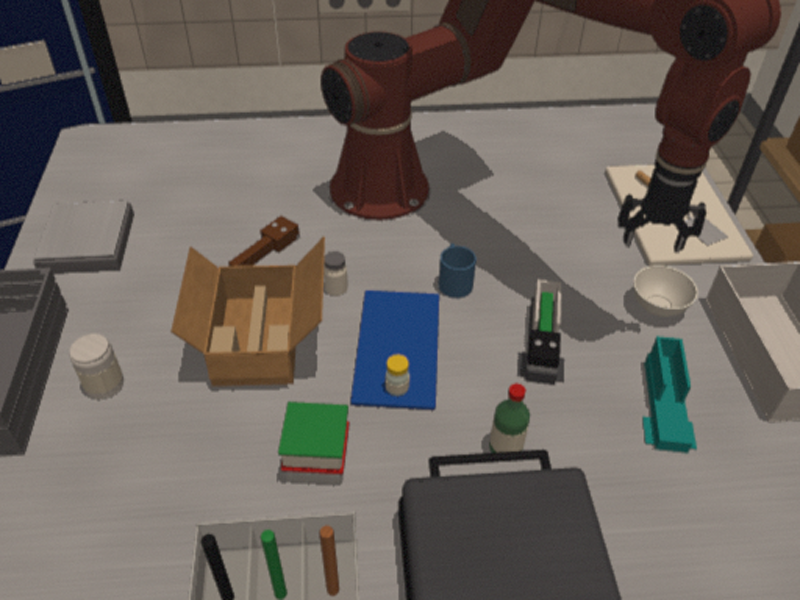

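View pics/top22b.png

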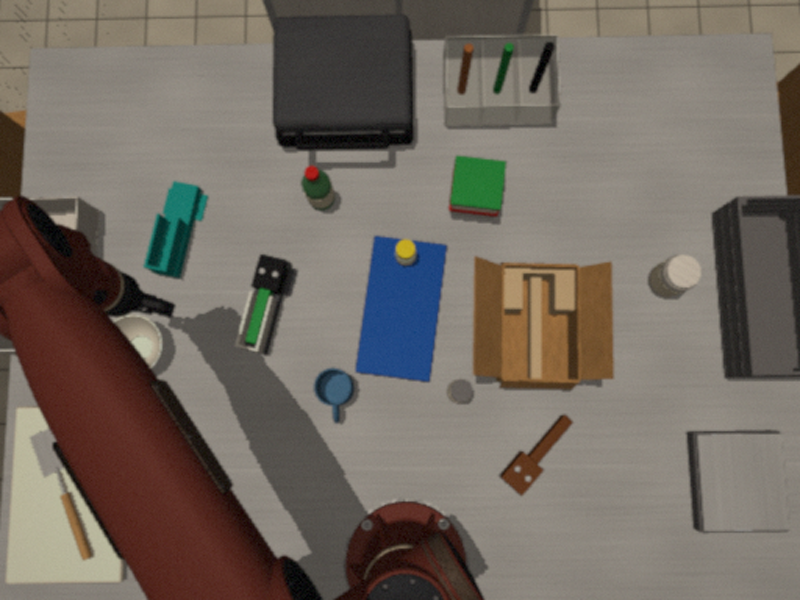

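Everything else looks untouched and the flaps are back. One more quantitative check of how the scraper sits in the cradle, and of the flap angles.

Run:
```python
from h import *
P=dict(np.load("poses.npz"));c=P["cradle"]
T=[(c,box(-.092,.022,-.012,.012,.064,.064),(0,0,255)),(c,box(.022,.092,-.028,.028,.07,.07),(0,255,255))]
a=crop("top","22",145,200,155,235,10);b=crop("top","22",145,200,155,235,10,T); cv2.imwrite("pics/v22t.png",cv2.resize(np.hstack([a,b]),(800,582)))
ca=P["carton"]
T=[(ca,flap(1,2.2),(0,0,255)),(ca,flap(-1,2.2),(0,0,255))]
crop("scene","22",100,220,140,250,6,T)
# moved-things check between first and last top frames
for n in("top","scene"):
    d=cv2.absdiff(cv2.imread(f"pics/{n}_0.png"),cv2.imread(f"pics/{n}_22.png")).max(2); cv2.imwrite(f"pics/d_{n}.png",cv2.convertScaleAbs(d,alpha=2))
```

```text
(no output)
```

View pics/v22t.png

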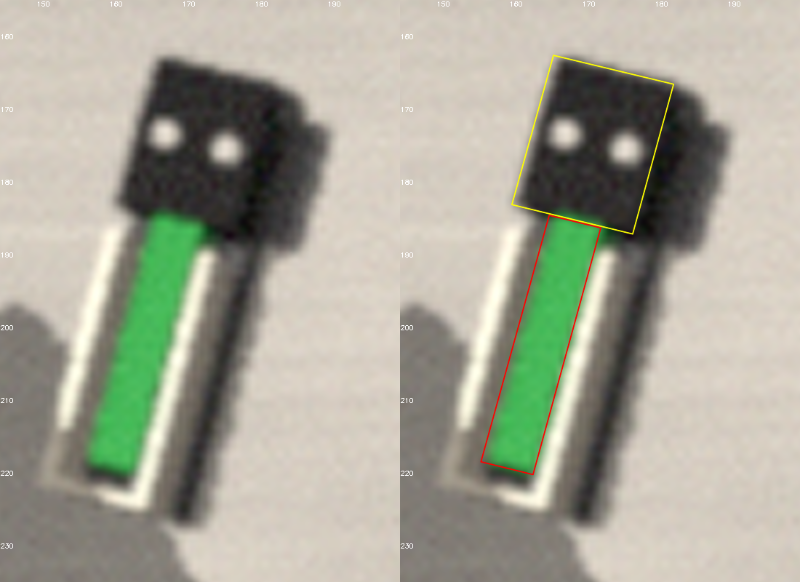

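View pics/scene_22_c100.png

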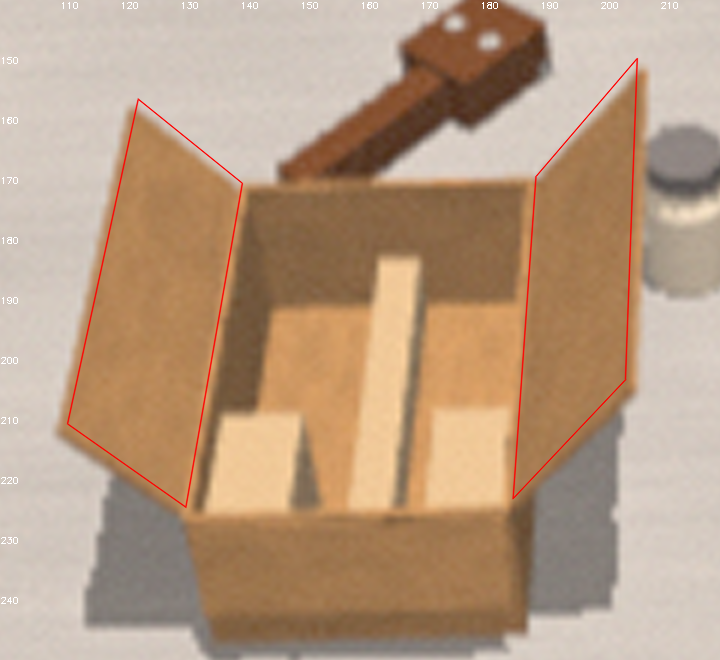

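View pics/d_top.png

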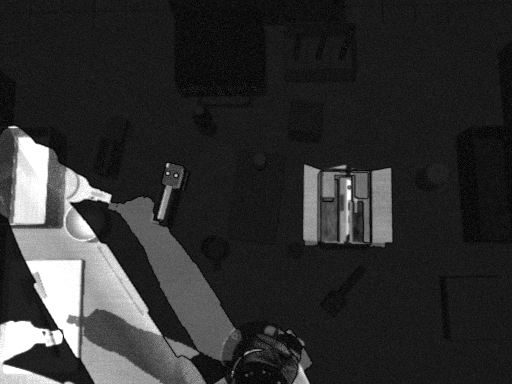

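The scraper sits flat between the cheeks, with its tail just short of the end wall and its head on the open end. Both flaps are at about 2.2 rad or more, and the difference image shows no other object moved. The robot is clear, so I'm handing in.

```bash
python3 -c "
from cell import finish_job,observe
print(finish_job()); print(observe()['time'])"
```

```text
the job is handed in; nothing more can be done
None
the job is handed in; nothing more can be done
```

The job is done and handed in at about 32 s of the 72 s allowed. I pushed both flaps back, lifted the scraper out by its handle, laid it flat on the blue board and let go. Then I took it by its head, lowered it into the metal cradle until it touched the floor, and released it.

**Scraper:** the last pictures show it lying in the cradle, handle between the cheeks and head on the open end. It touched down at the expected floor height with only a few newtons. In the pictures it sits about 1 pixel (roughly 3 mm) off the fitted cradle pose; this is about the difference between the two cameras' own fits.

**Flaps:** both match the 2.2 rad overlay or lie slightly further back.

**Other things:** the before/after pictures show nothing else moved. The bowl and cutting-board corner could not be compared from above, because the arm covers them there. In the scene view they look to be in place.

**Two hitches:** the first batch of move calls was refused for its format and moved nothing. The wide flap's edge briefly caught on the gripper, with about 12 N at the wrist, until I raised the tool; that is far below the 40 N and 120 N limits.

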